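# Clay offcuts into the reclaim caddy

## Task

Swing the half-shut lid of the caddy fully back and gather every stray lump of dry clay from the bench onto the wooden carrying tray, beside the lump already lying there, while the tray stands on the bench. Then carry the loaded tray level by its handle until its open end is over the caddy, tip it so that all the lumps slide off into the caddy, and set the empty tray down flat on its cork mat again, centred. Shut the caddy's lid fully, and after that swing the metal hook down over it until it lies in its catch; leave the other things on the bench alone.

Things in the scene. Friction and masses are not known exactly. Their poses are not given: they have to be found in the camera images.
- tray: wooden carrying tray, 240 mm along its x, 160 mm along y, about 300 g; origin at the centre of its underside. Slick varnished floor, 4 mm above the origin: lumps slide by themselves at a tilt of about 18 to 28 degrees. Walls 5 mm thick, up to 14 mm above the origin, on both long sides and the -x end; the +x end is open, there the lumps slide off. An arched handle spans its middle.
- tray_handle (a point): centre of the handle's bar, 79 mm straight above the tray's origin. The bar runs along the tray's y, 160 mm long, 16 mm wide (x) and 22 mm high, on posts at y = +-76 mm, with 64 mm free between it and the floor. Grip it from above at its middle, fingers closing along the tray's x, with 40 N or more.
- tray_lip (a point): middle of the tray's open +x edge, at the top of its floor (120 mm along x from the tray's origin, 4 mm up)
- mat: cork mat 280 x 190 mm, about 1 mm thin (it hardly raises anything), fixed on the bench, long along its own x, on which the tray stands; origin at its centre
- chunkA: lump of bone-dry red-brown clay, a rough-topped rectangular block 64 x 32 x 31 mm (long along its own x, 32 mm along y), about 100 g, hard enough to grip at 20 N; origin at the centre of its underside, 15 mm below its middle; starts on the tray's rear half (-x side)
- chunkB: lump of bone-dry red-brown clay, a rough-topped rectangular block 64 x 32 x 31 mm (long along its own x, 32 mm along y), about 100 g, hard enough to grip at 20 N; origin at the centre of its underside, 15 mm below its middle; a stray on the bench; may be absent (None)
- chunkC: lump of bone-dry red-brown clay, a rough-topped rectangular block 64 x 32 x 31 mm (long along its own x, 32 mm along y), about 100 g, hard enough to grip at 20 N; origin at the centre of its underside, 15 mm below its middle; a stray on the bench; may be absent (None)
- chunkD: lump of bone-dry red-brown clay, a rough-topped rectangular block 64 x 32 x 31 mm (long along its own x, 32 mm along y), about 100 g, hard enough to grip at 20 N; origin at the centre of its underside, 15 mm below its middle; a stray on the bench; may be absent (None)
- chunkE: lump of bone-dry red-brown clay, a rough-topped rectangular block 64 x 32 x 31 mm (long along its own x, 32 mm along y), about 100 g, hard enough to grip at 20 N; origin at the centre of its underside, 15 mm below its middle; a stray on the bench; may be absent (None)
- caddy: low square grey plastic caddy, fixed; outside 200 x 200 mm, rim 100 mm above the bench, walls and floor 4 mm; origin at the centre of its underside. Its front (-x side, towards the robot) carries the hook, its lid is hinged along its +x rim, and its +y side looks towards the tray
- mouth (a point): centre of the caddy's mouth, at rim height (100 mm over the caddy's origin)
- lid_panel (a joint): angle of the lid (rad): 0 shut, grows as it opens upward, 1.8 at its stop (leaning slightly away from the robot). Lid 200 x 200 x 8 mm, its middle 150 mm 2 mm thicker; a tongue 40 mm wide sticks out 30 mm beyond its front edge at y = 0. A stiff hinge (0.2 N m, 2 N or less at the edge) holds it where it is left, so push it all the way. Starts half shut
- lid_hinge (a point): middle of the lid's hinge axis (parallel to the caddy's y), on the caddy's +x rim, at the level of the lid's underside
- lid_edge (a point): middle of the lid's free front edge, on its upper (outer) face, 200 mm from the hinge
- hook (a joint): angle of the hook (rad): 0 level along the caddy's +y direction in its catch, over the lid's tongue; grows as its knob swings up and over to -y (1.57 upright, stop at 2.0). Steel rod 10 mm thick, 115 mm to -x of the caddy's centre, turning about an axis parallel to the caddy's x; friction (0.08 N m) holds it where it is left. Starts about upright
- hook_pivot (a point): the hook's pivot, 115 mm to -x and 85 mm to -y of the caddy's centre, 118 mm above the bench; when shut the rod's centre line lies at this height, 10 mm above the shut lid's upper face
- catch (a point): where the rod lies in the U-shaped catch when shut, 140 mm from the pivot, on the caddy's front; the catch's front prong reaches 8 mm above this point
- hook_knob (a point): centre of the black ball, 20 mm in diameter, at the end of the hook, 168 mm from the pivot
- pitcher: white ceramic pitcher, 180 mm high, leave alone
- rib: wooden rib, flat kidney board 110 x 50 x 6 mm, leave alone
- scraper: stainless steel scraper 130 x 60 mm, leave alone
- bowl: glazed bowl 120 mm across, leave alone
- jar: white jar 90 mm high, leave alone
- brush: brush, leave alone
Not all that is in view belongs to the job. What is shaped like the chunkD but green or purple is not meant.

How it is judged (in metres and radians):
On the way, in this order (a step that is already met when the one before it is completed fails the run):
1. all the lumps lie on the tray, let go, while it stands on the bench (x of chunkA in the frame of tray between -0.12 and 0.12 m and y of chunkA in the frame of tray between -0.08 and 0.08 m and z of chunkA in the frame of tray between -0.01 and 0.06 m and x of chunkB in the frame of tray between -0.12 and 0.12 m and y of chunkB in the frame of tray between -0.08 and 0.08 m and z of chunkB in the frame of tray between -0.01 and 0.06 m and x of chunkC in the frame of tray between -0.12 and 0.12 m and y of chunkC in the frame of tray between -0.08 and 0.08 m and z of chunkC in the frame of tray between -0.01 and 0.06 m and x of chunkD in the frame of tray between -0.12 and 0.12 m and y of chunkD in the frame of tray between -0.08 and 0.08 m and z of chunkD in the frame of tray between -0.01 and 0.06 m and x of chunkE in the frame of tray between -0.12 and 0.12 m and y of chunkE in the frame of tray between -0.08 and 0.08 m and z of chunkE in the frame of tray between -0.01 and 0.06 m and height (world z) of tray below 0.012 m and angle between tray's own z axis and vertical below 0.08 rad and contact force between the fingers and chunkA below 0.5 N and contact force between the fingers and chunkB below 0.5 N and contact force between the fingers and chunkC below 0.5 N and contact force between the fingers and chunkD below 0.5 N and contact force between the fingers and chunkE below 0.5 N), for 0.3 s.
2. the tray is held level with its open end over the caddy's mouth, the lid swung back, all the lumps still on it (x of chunkA in the frame of tray between -0.12 and 0.12 m and y of chunkA in the frame of tray between -0.08 and 0.08 m and z of chunkA in the frame of tray between -0.01 and 0.06 m and x of chunkB in the frame of tray between -0.12 and 0.12 m and y of chunkB in the frame of tray between -0.08 and 0.08 m and z of chunkB in the frame of tray between -0.01 and 0.06 m and x of chunkC in the frame of tray between -0.12 and 0.12 m and y of chunkC in the frame of tray between -0.08 and 0.08 m and z of chunkC in the frame of tray between -0.01 and 0.06 m and x of chunkD in the frame of tray between -0.12 and 0.12 m and y of chunkD in the frame of tray between -0.08 and 0.08 m and z of chunkD in the frame of tray between -0.01 and 0.06 m and x of chunkE in the frame of tray between -0.12 and 0.12 m and y of chunkE in the frame of tray between -0.08 and 0.08 m and z of chunkE in the frame of tray between -0.01 and 0.06 m and horizontal distance between tray_lip and mouth below 0.1 m and height (world z) of tray_lip above 0.09 m and value of joint lid_panel above 1.35 rad and angle between tray's own z axis and vertical below 0.18 rad), for 0.1 s.
3. the tray is tipped with its open end over the mouth (horizontal distance between tray_lip and mouth below 0.1 m and height (world z) of tray_lip above 0.09 m and angle between tray's own z axis and vertical above 0.22 rad), for 0.05 s.
4. all the lumps are in the caddy (x of chunkA in the frame of caddy between -0.1 and 0.1 m and y of chunkA in the frame of caddy between -0.1 and 0.1 m and z of chunkA in the frame of caddy between -0.01 and 0.1 m and x of chunkB in the frame of caddy between -0.1 and 0.1 m and y of chunkB in the frame of caddy between -0.1 and 0.1 m and z of chunkB in the frame of caddy between -0.01 and 0.1 m and x of chunkC in the frame of caddy between -0.1 and 0.1 m and y of chunkC in the frame of caddy between -0.1 and 0.1 m and z of chunkC in the frame of caddy between -0.01 and 0.1 m and x of chunkD in the frame of caddy between -0.1 and 0.1 m and y of chunkD in the frame of caddy between -0.1 and 0.1 m and z of chunkD in the frame of caddy between -0.01 and 0.1 m and x of chunkE in the frame of caddy between -0.1 and 0.1 m and y of chunkE in the frame of caddy between -0.1 and 0.1 m and z of chunkE in the frame of caddy between -0.01 and 0.1 m), for 0.2 s.
5. the lid is shut, the hook not yet (all of step 4 and value of joint lid_panel below 0.05 rad and value of joint hook above 0.2 rad), for 0.2 s.
6. the hook lies in its catch (value of joint lid_panel below 0.05 rad and value of joint hook below 0.08 rad), for 0.2 s.
At the end, for the whole second after the job is handed in: Every lump is inside the caddy, its lid is shut (within 0.05 rad), the hook lies in its catch (within 0.08 rad), and the tray stands flat on the bench at rest, its centre within 50 mm of the mat's (all of step 4 and all of step 6 and height (world z) of tray below 0.012 m and angle between tray's own z axis and vertical below 0.08 rad and horizontal distance between tray and mat below 0.05 m and linear speed of tray below 0.05 m/s); the robot touches nothing.
It fails at once if another thing on the bench is pushed more than 60 mm from its place (distance of any of pitcher, rib, scraper, bowl, jar, brush from where it was at the start of the episode above 0.06 m).
It fails at once if the pitcher is knocked over (angle between pitcher's own z axis and vertical above 0.5 rad).
Of chunkB, chunkC, chunkD, chunkE only 3 to 4 are there at a start; the rules pass over those that are not, and their reading is None.
At some moment in a run one of chunkA, chunkB, chunkC, chunkD, chunkE may be knocked a few centimetres aside while the robot is not near it.
It also fails if it takes over 200 s, if anything falls off the work surface, if the arm or the gripper's body presses on something with over 40 N, if the wrist force passes 120 N, or if a joint passes its speed limit or range.

## Robot

A 6-joint arm with a two-finger parallel gripper is mounted at the origin on the work surface. World frame = base frame: x ahead of the robot, y to its left, z up, the work surface at z = 0. Lengths are in m, angles in degrees, forces in N, time in s.
With the tool pointing down it reaches from about 0.325 to 0.85 m from the base axis. Payload 4.4 kg.
Tool frame: the origin (TCP) lies at the very end of the fingers, on their centre line; the grasp point (between the pads) lies 19 mm behind it; y points along the fingers, z is the direction in which the jaws open and shut, and the axes are right-handed (so a half turn about y gives the same grasp; the last joint's range is limited). The gripper opens to 94 mm and grips with 3 to 60 N. Pads are 16 mm wide; open, the fingers measure 119 mm over their backs; the gripper's body (75 mm by 177 mm) begins 78 mm behind the grasp point.
Start: joints at [-8.623, 11.837, 88.321, -0, 79.842, -8.623], TCP at [0.575, -0, 0.205] pointing down, gripper open.
Joint ranges: [-156.59, 156.59], [-49.26, 127.26], [12.9, 141.05], [-63.56, 243.56], [4.71, 150.69], [-161.64, 161.64]. Speed limits (degrees/s): [159.86, 159.86, 180, 180, 180, 180].

## Interface

Orientations are given as a 3x3 rotation matrix whose columns are the frame's x, y, z axes.
In Python, from station import ctrl gives the robot as it stands.
- The arm moves only by the tool apply_moves, never from a script. Its argument "series" is a list of rows, each a list of 7 numbers: the closure, from 0 (fully open) to 1 (shut), then the shift along the tool's x, y, z in cm, then the turn, a rotation vector about the tool's x, y, z in degrees. In form: [[grip, dx, dy, dz, ax, ay, az], ...]. A call has 1 to 5 rows; each row is the pose to reach, as a shift and turn from the pose commanded when the call began, along the tool's axes at that moment; what a row does not reach only later rows make up. A row lasts 1/8 s, in which the tool goes at most 62.5 mm and 10.7 degrees, less where a joint would pass 70% of its speed; a pose out of reach is approached as far as the arm can. A call with a gripper value outside its range is refused whole. The fingers move at their own pace and stop on an object; the grip force is fixed at half the most. Time passes only in rows, so rows that repeat a pose let the fingers close. It gives the time, the measured TCP pose, the force and the opening at its end, in the units of the state.
- ctrl.state(): the state, without advancing time (a new reading comes with each control period).
- ctrl.camera(name): name is "scene" or "side" or "wrist"; returns a dict with "img" (400x640x3 uint8, blue, green, red), "fx", "fy", "cx", "cy" (pixels), "position" and "rotation" of the camera in the world; the wrist camera has in their place "mount" (4x4, takes a point from camera to tool coordinates, whose origin is the TCP and whose axes are the tool frame's). Camera axes: x right, y down, z forward; pixel columns grow to the right and rows downward; lengths in m; the calibration is good to about 2 mm. A picture is of the moment at which its call begins: read the wrist's pose just before it. There is no depth.
- ctrl.sign_off(): hands the job in, once; it reports no verdict.
Trained networks look in a picture, given as the dict that the camera call returned (one of the last four; its "shot" number tells which), for a name from the list of things; names that differ only in an ending like _2 or _b are one class to them, and where a whole thing is asked for, a point or a joint stands for the part that bears it (a point fixed in the world has none). Each returns a list of dicts, best first, with "score" (0 to 1); they miss things now and then, are a little off and sometimes report something else, mostly with a low value. They report only what shows in the picture. A call takes as long as a camera call. They do not tell look-alikes from the thing itself.
- ctrl.search_frame(picture, target): "location" ([column, row] as shares, 0 to 1, of the picture: columns of its width, rows of its height, amid what is visible of it).
- ctrl.regions_of(picture, target): "pixels" (400x640 bool, what is visible of it) and "location" ([column, row] as shares, 0 to 1, of the picture: columns of its width, rows of its height, amid what is visible of it).
The state is a dict: "time": time; "qpos": joint angles; "joint_vel": joint speeds; "joint_torque": joint torques, N m; "eef_pos": TCP position; "eef_rot": TCP orientation; "contact_force": force on the tool from outside, world axes, zero at the start; "wrist_torque": the same for the moment, N m; "width": finger opening in m.
Only numpy, scipy, OpenCV 4.12 (cv2) and the standard library are available. Lean on these libraries where they do the work, as an engineer would, in place of code of your own. Each camera call takes 0.05 s, during which the arm holds its last target.

## Working session

There is one attempt and no reset: what is moved stays moved. The work goes in short steps, Python scripts to look and compute and a tool call to move; the robot and the scene stay as the last step left them, time stands still between calls to the robot, and variables do not carry over. Pictures are saved under pics/ and viewed, and the job is handed in when it is done.

Besides the shell and the picture viewer there is one more tool, called after "Request:" by a JSON object that holds its "fn" and its "kwargs", one argument or row to a line. apply_moves: Moves the arm, as the interface text tells. Its arguments: {"type":"object","properties":{"series":{"type":"array","items":{"type":"array","items":{"type":"number"}}}},"required":["series"]}

```bash
ls -la; mkdir -p pics; cat > h.py <<'E'
import numpy as np, cv2
from station import ctrl
def snap(name,fn):
    s=ctrl.state()
    c=ctrl.camera(name)
    cv2.imwrite('pics/'+fn,c['img'])
    if name=='wrist':
        T=np.eye(4);T[:3,:3]=s['eef_rot'];T[:3,3]=s['eef_pos']
        M=T@np.array(c['mount']); c['position']=M[:3,3]; c['rotation']=M[:3,:3]
    return c
def px2w(c,u,v,z):
    d=np.array([(u-c['cx'])/c['fx'],(v-c['cy'])/c['fy'],1.0]); d=np.array(c['rotation'])@d
    p=np.array(c['position']); return p+d*(z-p[2])/d[2]
def w2px(c,P):
    q=np.array(c['rotation']).T@(np.array(P)-np.array(c['position'])); return c['fx']*q[0]/q[2]+c['cx'],c['fy']*q[1]/q[2]+c['cy']
E
python3 - <<'E'
from h import *
s=ctrl.state(); print(s)
for n in ['scene','side','wrist']:
    c=snap(n,n+'0.png'); print(n,{k:v for k,v in c.items() if k!='img'})
E
```

```text
total 12
drwxr-xr-x  3 agent agent 4096 Dec  7 01:19 .
drwxr-xr-x 23 root  root  4096 Dec  7 01:19 ..
drwxr-xr-x  2 agent agent 4096 Dec  7 01:19 pics
{'time': 0.0, 'qpos': array([-8.62129376e+00,  1.18824740e+01,  8.84031671e+01, -5.30259542e-04,
        7.98421668e+01, -8.62331914e+00]), 'joint_vel': array([ 0.01203204,  0.08374321, -0.03136894, -0.07114717,  0.02178773,
       -0.07263943]), 'joint_torque': array([-8.39226868e-05, -3.70882022e+01, -2.81415099e+01,  6.96549774e-02,
        3.60915181e-02, -1.71865345e-04]), 'eef_pos': array([5.74200082e-01, 1.24087630e-04, 2.04321925e-01]), 'eef_rot': array([[ 3.66327283e-05, -2.20682666e-03,  9.99997564e-01],
       [-9.99999946e-01,  3.25376297e-04,  3.73508664e-05],
       [-3.25457932e-04, -9.99997512e-01, -2.20681463e-03]]), 'contact_force': array([-0.13941669, -0.60646156, -0.74561915]), 'wrist_torque': array([ 0.0151014 , -0.05048837,  0.02579105]), 'width': 0.09412938522553171}
scene {'fx': 516.137074330175, 'fy': 516.137074330175, 'cx': 320.348974810361, 'cy': 196.38389840673753, 'position': array([1.29187231, 0.77013943, 
[... 504 characters left out ...]
]]), 'shot': 2}
wrist {'fx': 342.3621175855195, 'fy': 342.3621175855195, 'cx': 324.82480808042806, 'cy': 201.9785064084105, 'mount': array([[-1.24983037e-03,  9.72322598e-01,  2.33639043e-01,
        -6.62353125e-02],
       [-2.64007530e-04, -2.33639538e-01,  9.72323247e-01,
        -1.79120888e-01],
       [ 9.99999184e-01,  1.15355665e-03,  5.48710277e-04,
        -3.54905322e-04],
       [ 0.00000000e+00,  0.00000000e+00,  0.00000000e+00,
         1.00000000e+00]]), 'shot': 3, 'position': array([0.57428797, 0.06629105, 0.38354791]), 'rotation': array([[ 0.9999976 ,  0.00167084, -0.0014187 ],
       [ 0.00129367, -0.97239333, -0.23334425],
       [-0.00176941,  0.23334186, -0.97239315]])}
```

View pics/scene0.png

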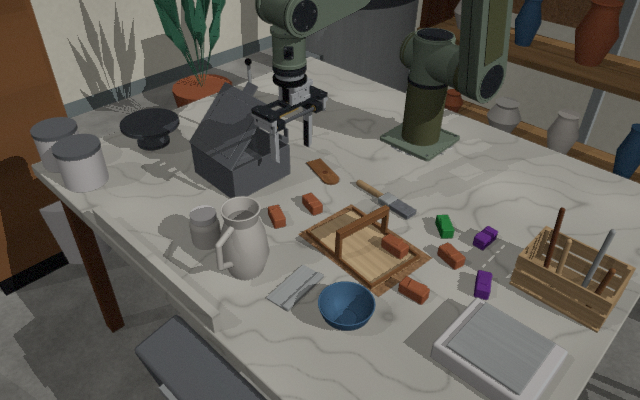

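View pics/side0.png

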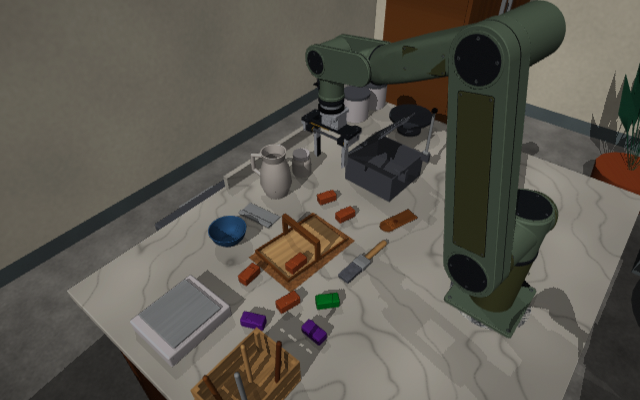

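View pics/wrist0.png

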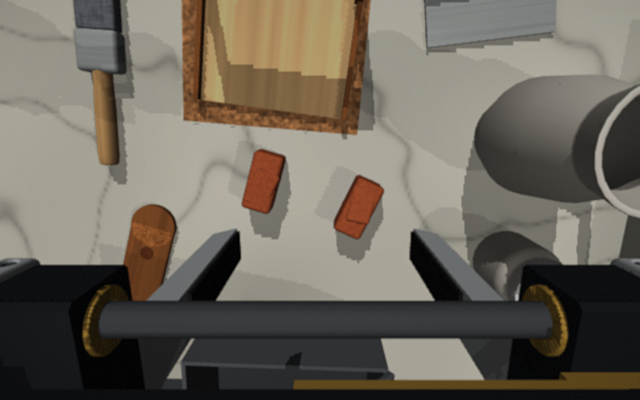

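```bash
python3 - <<'E'
from h import *
import pickle
out={}
for n in ['scene','side']:
    c=snap(n,n+'1.png')
    cc={k:v for k,v in c.items()}
    res={}
    for t in ['chunkA','tray','mat','caddy','lid_panel','hook','hook_knob','pitcher','rib','jar','bowl','brush','scraper']:
        r=ctrl.regions_of(c,t); res[t]=r
        print(n,t,[(round(x['score'],2),np.round(np.array(x['location'])*[640,400]).tolist(),int(x['pixels'].sum())) for x in r])
    out[n]=(cc,res)
pickle.dump(out,open('d1.pkl','wb'))
print(ctrl.state()['time'])
E
```

```text
scene chunkA [(0.81, [395.0, 247.0], 500), (0.23, [321.0, 173.0], 460)]
scene tray []
scene mat [(0.61, [394.0, 277.0], 1117)]
scene caddy [(0.62, [236.0, 148.0], 7282), (0.29, [361.0, 245.0], 4461)]
scene lid_panel [(0.95, [228.0, 126.0], 3717), (0.55, [276.0, 217.0], 295), (0.43, [361.0, 247.0], 4583)]
scene hook [(0.6, [247.0, 68.0], 97), (0.29, [312.0, 204.0], 282)]
scene hook_knob [(0.63, [246.0, 67.0], 89)]
scene pitcher [(0.78, [243.0, 238.0], 3509), (0.29, [366.0, 249.0], 4432)]
scene rib [(0.65, [324.0, 172.0], 435)]
scene jar [(0.73, [205.0, 228.0], 1134), (0.52, [324.0, 174.0], 495)]
scene bowl [(0.58, [347.0, 307.0], 2226)]
scene brush [(0.8, [392.0, 201.0], 717)]
scene scraper [(0.91, [293.0, 287.0], 1278), (0.41, [240.0, 239.0], 3370), (0.2, [237.0, 147.0], 7517)]
side chunkA [(0.58, [294.0, 265.0], 269)]
side tray [(0.68, [298.0, 247.0], 2975), (0.33, [384.0, 161.0], 3906)]
side mat [(0.67, [311.0, 267.0], 1163), (0.59, [298.0, 244.0], 2887)]
side caddy [(0.98, [385.0, 161.0], 4074), (0.56, [395.0, 224.0], 427)]
side lid_panel [(0.78, [378.0, 137.0], 352)]
side hook [(0.52, [428.0, 123.0], 104)]
side hook_knob [(0.6, [432.0, 130.0], 158)]
side pitcher [(0.78, [275.0, 169.0], 1498)]
side rib [(0.92, [396.0, 223.0], 419), (0.27, [301.0, 166.0], 490)]
side jar [(0.59, [300.0, 165.0], 477)]
side bowl [(0.7, [226.0, 233.0], 916), (0.18, [302.0, 166.0], 503)]
side brush [(0.9, [356.0, 264.0], 630), (0.33, [385.0, 163.0], 4013)]
side scraper [(0.95, [256.0, 216.0], 477), (0.71, [301.0, 245.0], 2847)]
1.55
```

```bash
cat >> h.py <<'E'
from scipy.optimize import minimize
def boxpts(x,y,yaw,z0,L,W,H):
    c,s=np.cos(yaw),np.sin(yaw)
    return np.array([[x+c*a*L/2-s*b*W/2,y+s*a*L/2+c*b*W/2,z0+h*H] for a in(-1,1) for b in (-1,1) for h in (0,1)])
def sil(c,P,S=4):
    uv=np.array([w2px(c,p) for p in P])
    return cv2.convexHull((uv).astype(np.float32))[:,0]
def claymask(c):
    hsv=cv2.cvtColor(c['img'],cv2.COLOR_BGR2HSV)
    m=((hsv[...,0]<10)|(hsv[...,0]>174))&(hsv[...,1]>140)&(hsv[...,2]>50)
    return m
def blobs(m,lo=100,hi=3000):
    n,l,st,ce=cv2.connectedComponentsWithStats(m.astype(np.uint8),connectivity=8)
    return [(ce[i],st[i],(l==i)) for i in range(1,n) if lo<st[i,4]<hi]
def iou(c,mask,P,S=4):
    h=sil(c,P); lo=h.min(0); ys,xs=np.nonzero(mask)
    x0=int(min(lo[0],xs.min())-2);y0=int(min(lo[1],ys.min())-2)
    x1=int(max(h[:,0].max(),xs.max())+3);y1=int(max(h[:,1].max(),ys.max())+3)
    if x1-x0>400 or y1-y0>400: return 0
    a=np.zeros(((y1-y0)*S,(x1-x0)*S),np.uint8)
    cv2.fillPoly(a,[np.round((h+0.5-[x0,y0])*S).astype(np.int32)],1)
    pad=np.zeros((y1-y0,x1-x0),np.uint8)
    yy0,xx0=max(y0,0),max(x0,0); sub=mask[yy0:y1,xx0:x1]; pad[yy0-y0:yy0-y0+sub.shape[0],xx0-x0:xx0-x0+sub.shape[1]]=sub
    b=cv2.resize(pad,None,fx=S,fy=S,interpolation=cv2.INTER_NEAREST)
    return (a&b).sum()/max(1,(a|b).sum())
def fitbox(views,L=.064,W=.032,H=.031,z0=0.,xy0=None,yaws=np.radians(np.arange(0,180,22.5))):
    # views: list of (cam,mask)
    if xy0 is None:
        ps=[]
        for c,m in views:
            ys,xs=np.nonzero(m); ps.append(px2w(c,xs.mean(),ys.mean(),z0+H/2)[:2])
        xy0=np.mean(ps,0)
    best=None
    f=lambda p:-sum(iou(c,m,boxpts(p[0],p[1],p[2]/10,z0,L,W,H)) for c,m in views)/len(views)
    c0=sorted((f([*xy0,y*10]),y) for y in yaws)[:3]
    for _,y in c0:
        r=minimize(f,[*xy0,y*10],method='Nelder-Mead',options=dict(initial_simplex=[[xy0[0],xy0[1],y*10],[xy0[0]+.008,xy0[1],y*10],[xy0[0],xy0[1]+.008,y*10],[xy0[0],xy0[1],y*10+2]],xatol=1e-4,fatol=1e-4))
        if best is None or r.fun<best.fun: best=r
    return best.x[0],best.x[1],np.degrees(best.x[2]/10),-best.fun
E
python3 - <<'E'
from h import *
import pickle
d=pickle.load(open('d1.pkl','rb'))
for n in d:
    c,res=d[n]
    for ce,st,m in blobs(claymask(c),60): print(n,np.round(ce),st[4],np.round(px2w(c,*ce,0.015),3))
E
python3 -c "
import cv2
a=cv2.imread('pics/scene0.png')[180:320,260:480];cv2.imwrite('pics/z1.png',cv2.resize(a,None,fx=3.6,fy=3.6,interpolation=2))
a=cv2.imread('pics/scene0.png')[40:200,170:350];cv2.imwrite('pics/z2.png',cv2.resize(a,None,fx=3.6,fy=3.6,interpolation=2))
a=cv2.imread('pics/side0.png')[90:230,230:450];cv2.imwrite('pics/z3.png',cv2.resize(a,None,fx=3.6,fy=3.6,interpolation=2))"
```

```text
scene [598.  31.] 1352 [-1.434  0.041  0.015]
scene [197.  88.] 700 [ 0.305 -0.804  0.015]
scene [453. 100.] 179 [-0.295 -0.06   0.015]
scene [312. 204.] 165 [0.508 0.004 0.015]
scene [276. 217.] 148 [ 0.612 -0.025  0.015]
scene [395. 246.] 247 [0.486 0.266 0.015]
scene [451. 256.] 269 [0.42  0.382 0.015]
scene [414. 290.] 315 [0.573 0.384 0.015]
side [618. 171.] 1213 [-0.143 -0.828  0.015]
side [326. 197.] 191 [ 0.611 -0.03   0.015]
side [345. 214.] 204 [ 0.507 -0.001  0.015]
side [296. 263.] 255 [0.494 0.261 0.015]
side [249. 274.] 271 [0.573 0.379 0.015]
side [287. 302.] 314 [0.42  0.379 0.015]
```

View pics/z1.png

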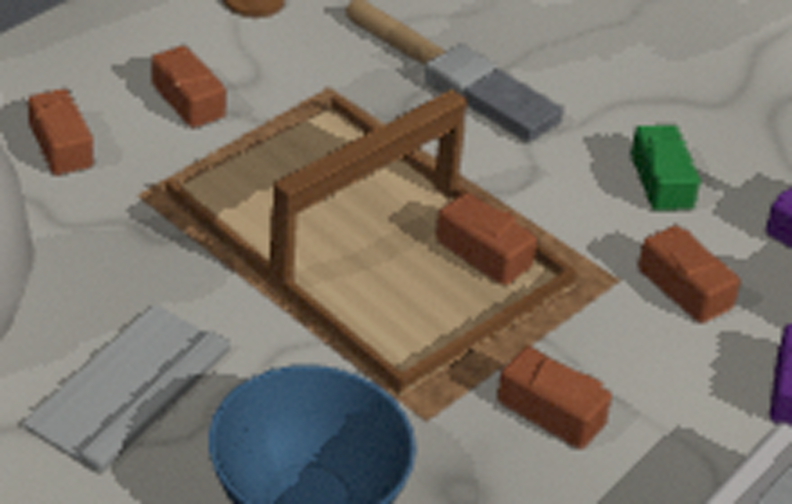

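View pics/z2.png

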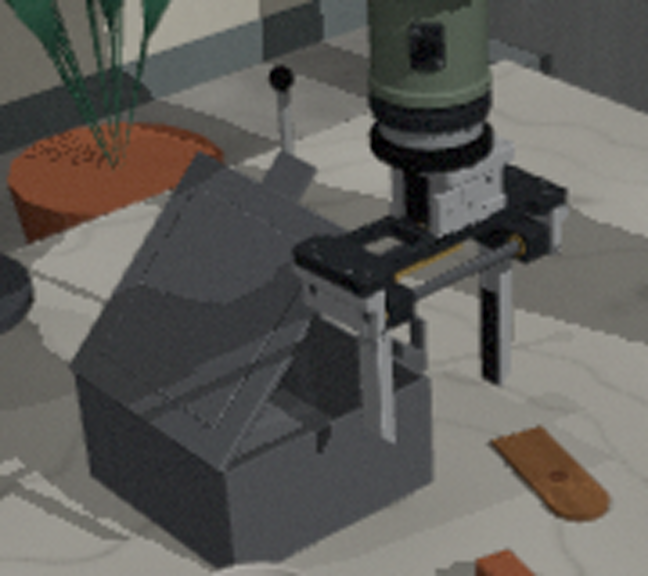

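View pics/z3.png

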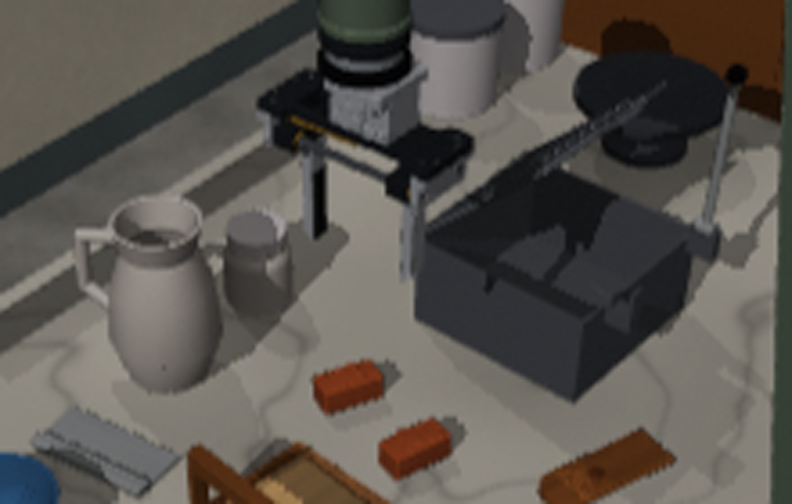

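```bash
python3 - <<'E'
from h import *
import pickle
d=pickle.load(open('d1.pkl','rb'))
B={n:[ (ce,m) for ce,st,m in blobs(claymask(d[n][0]),60)] for n in d}
cs,cd=d['scene'][0],d['side'][0]
for ce,m in B['scene']:
    p=px2w(cs,*ce,.015)
    for ce2,m2 in B['side']:
        q=px2w(cd,*ce2,.015)
        if np.hypot(*(p-q)[:2])<.02:
            z0=.005 if abs(p[1]-.266)<.03 else 0
            print(np.round(ce),[np.round(v,4) for v in fitbox([(cs,m),(cd,m2)],z0=z0)])
for u,v,z,l in [(231.1,197,0,'+x+y bot'),(231.7,170.5,.1,'+x+y top'),(195,172,0,'+x-y bot'),(290.3,174.7,0,'-x+y bot'),(289.4,145.5,.1,'-x+y top')]: print('scene',l,np.round(px2w(cs,u,v,z),4))
# side crop (230,90) scale 3.6
for a,b,z,l in [(575,402,0,'-x+y bot'),(582,322,.1,'-x+y top'),(415,315,0,'+x+y bot'),(415,240,.1,'+x+y top'),(690,305,0,'-x-y bot?'),(690,245,.1,'-x-y top')]: print('side',l,np.round(px2w(cd,230+a/3.6,90+b/3.6,z),4))
E
```

```text
[312. 204.] [np.float64(0.5063), np.float64(0.0001), np.float64(64.8141), np.float64(0.6049)]
[276. 217.] [np.float64(0.6114), np.float64(-0.0283), np.float64(57.0344), np.float64(0.592)]
[395. 246.] [np.float64(0.4909), np.float64(0.2642), np.float64(93.8611), np.float64(0.6188)]
[451. 256.] [np.float64(0.4187), np.float64(0.3791), np.float64(63.5266), np.float64(0.639)]
[414. 290.] [np.float64(0.5732), np.float64(0.379), np.float64(104.6703), np.float64(0.6346)]
scene +x+y bot [ 0.6302 -0.1913  0.    ]
scene +x+y top [ 0.6327 -0.1708  0.1   ]
scene +x-y bot [ 0.6281 -0.364   0.    ]
scene -x+y bot [ 0.4398 -0.1528  0.    ]
scene -x+y top [ 0.4392 -0.1537  0.1   ]
side -x+y bot [ 0.4325 -0.1642  0.    ]
side -x+y top [ 0.4354 -0.1623  0.1   ]
side +x+y bot [ 0.6351 -0.1745  0.    ]
side +x+y top [ 0.6344 -0.1681  0.1   ]
side -x-y bot? [ 0.4216 -0.3688  0.    ]
side -x-y top [ 0.4178 -0.3323  0.1   ]
```

```bash
python3 - <<'E'
from h import *
import pickle
d=pickle.load(open('d1.pkl','rb'))
for n in d:
  c=d[n][0]; hsv=cv2.cvtColor(c['img'],cv2.COLOR_BGR2HSV)
  for (u,v) in ([(451,256),(312,204),(350,250),(325,173),(387,217)] if n=='scene' else [(287,302),(345,214),(300,250),(395,224)]):
    print(n,u,v); print([hsv[v+k,u+k].tolist() for k in range(-10,11,2)])
E
```

```text
scene 451 256
[[9, 156, 129], [10, 159, 128], [9, 156, 126], [9, 157, 109], [9, 162, 93], [9, 153, 128], [10, 161, 114], [9, 153, 110], [10, 162, 118], [8, 158, 116], [10, 118, 141]]
scene 312 204
[[25, 19, 150], [9, 151, 128], [9, 160, 115], [10, 157, 130], [10, 155, 143], [10, 158, 131], [10, 156, 134], [9, 154, 121], [8, 147, 120], [9, 138, 118], [18, 16, 157]]
scene 350 250
[[14, 150, 100], [17, 105, 141], [17, 83, 166], [18, 82, 167], [18, 81, 169], [19, 87, 165], [17, 84, 158], [18, 83, 159], [17, 86, 160], [18, 84, 169], [18, 83, 169]]
scene 325 173
[[13, 142, 106], [13, 146, 103], [14, 146, 105], [13, 149, 103], [11, 150, 80], [12, 168, 91], [13, 149, 116], [14, 149, 113], [13, 148, 112], [14, 142, 111], [13, 121, 105]]
scene 387 217
[[26, 15, 140], [13, 150, 107], [14, 150, 117], [13, 145, 97], [13, 160, 89], [14, 148, 102], [23, 15, 156], [22, 18, 157], [23, 15, 157], [23, 15, 158], [24, 16, 156]]
side 287 302
[[21, 23, 143], [22, 20, 142], [16, 37, 130], [8, 204, 110], [8, 203, 112], [9, 205, 123], [8, 206, 89], [8, 205, 72], [21, 26, 127], [18, 25, 131], [20, 24, 130]]
side 345 214
[[20, 24, 126], [18, 24, 140], [19, 25, 141], [8, 204, 111], [9, 204, 115], [8, 202, 120], [8, 200, 79], [8, 140, 82], [23, 25, 122], [21, 26, 126], [21, 24, 141]]
side 300 250
[[17, 129, 138], [16, 129, 144], [16, 131, 130], [16, 128, 141], [16, 131, 134], [17, 130, 135], [17, 131, 125], [15, 143, 73], [14, 151, 76], [17, 132, 87], [17, 130, 137]]
side 395 224
[[20, 23, 131], [21, 24, 139], [13, 118, 99], [13, 197, 93], [11, 193, 87], [12, 196, 82], [12, 195, 94], [20, 24, 129], [17, 26, 137], [18, 24, 136], [23, 24, 128]]
```

```bash
python3 - <<'E'
import re
s=open('h.py').read()
s=s[:s.index('def claymask')]+'''def claymask(c):
    hsv=cv2.cvtColor(cv2.medianBlur(c['img'],3),cv2.COLOR_BGR2HSV)
    return ((hsv[...,0]<=11)|(hsv[...,0]>174))&(hsv[...,1]>95)&(hsv[...,2]>35)
'''+s[s.index('def blobs'):]
s+='''
def fr(x,y,yaw):
    c,s_=np.cos(yaw),np.sin(yaw)
    T=np.eye(4);T[:2,:2]=[[c,-s_],[s_,c]];T[:2,3]=[x,y];return T
def tp(T,p): return (T[:3,:3]@np.array(p,float))+T[:3,3]
def lidpt(th,r,y,up=0): # caddy frame; hinge at x=.1,z=.1
    return [.1-r*np.cos(th)+up*np.sin(th), y, .1+r*np.sin(th)+up*np.cos(th)]
def knobpt(h,r=.168): return [-.115,-.085+r*np.cos(h),.118+r*np.sin(h)]
def chunks(cs,cd,zfun=None,ymin=-.15):
    out=[]
    b2=[(ce,m) for ce,st,m in blobs(claymask(cd),60)]
    for ce,st,m in blobs(claymask(cs),60):
        p=px2w(cs,*ce,.015)
        for ce2,m2 in b2:
            q=px2w(cd,*ce2,.015)
            if np.hypot(*(p-q)[:2])<.025 and p[1]>ymin:
                z0=zfun(p) if zfun else 0
                out.append((fitbox([(cs,m),(cd,m2)],z0=z0),st[4]))
    return out
'''
open('h.py','w').write(s)
E
python3 - <<'E'
from h import *
import pickle
from scipy.optimize import least_squares
d=pickle.load(open('d1.pkl','rb'))
cs,cd=d['scene'][0],d['side'][0]
for r in chunks(cs,cd,lambda p:.005 if abs(p[1]-.266)<.03 else 0): print(np.round(r[0],4),r[1])
S=lambda a,b:(170+a/3.6,40+b/3.6); D=lambda a,b:(230+a/3.6,90+b/3.6)
obs=[(cs,S(220,565),[.1,.1,0]),(cs,S(222,470),[.1,.1,.1]),(cs,S(90,475),[.1,-.1,0]),(cs,S(433,485),[-.1,.1,0]),(cs,S(430,380),[-.1,.1,.1]),
(cd,D(575,402),[-.1,.1,0]),(cd,D(582,322),[-.1,.1,.1]),(cd,D(415,315),[.1,.1,0]),(cd,D(415,240),[.1,.1,.1]),(cd,D(690,235),[-.1,-.1,.1])]
lid=[(cs,S(200,155),(.2,-.1,.008)),(cs,S(305,165),(.23,0,.0)),(cd,D(665,85),(.23,0,.0))]
hk=[(cs,S(281,78)),(cd,D(737,75))]
def f(p):
    T=fr(p[0],p[1],p[2]); r=[]
    for c,uv,q in obs: r+=list(np.array(w2px(c,tp(T,q)))-uv)
    for c,uv,q in lid: r+=list(np.array(w2px(c,tp(T,lidpt(p[3],*q))))-uv)
    for c,uv in hk: r+=list(np.array(w2px(c,tp(T,knobpt(p[4]))))-uv)
    return r
r=least_squares(f,[.53,-.264,-.06,.8,1.57],x_scale=[.01,.01,.1,.1,.1],loss='soft_l1')
print(np.round(r.x,4),np.round(np.array(f(r.x)).reshape(-1,2),1).tolist())
E
```

```text
[5.07300e-01 1.20000e-03 7.05975e+01 8.22800e-01] 303
[ 6.09400e-01 -2.90000e-02  6.27423e+01  8.19100e-01] 293
[ 0.4903  0.2665 86.9445  0.8326] 444
[ 0.42    0.3796 77.8651  0.8242] 441
[ 0.5727  0.3802 95.3896  0.844 ] 538
[ 0.5299 -0.2652 -0.0491  0.7472  1.5918] [[3.5, 4.0], [-0.4, 0.3], [-0.3, -1.2], [-0.6, -1.7], [-0.6, -1.5], [-1.2, 0.3], [-0.2, 0.3], [-0.6, 0.6], [0.3, -0.3], [2.1, -1.5], [0.3, -1.6], [0.2, -0.7], [-8.5, 10.8], [-0.0, -0.8], [-0.4, 0.1]]
```

```bash
cat >> h.py <<'E'
from scipy.spatial.transform import Rotation as Ro
def Rdown(phi,tilt=0,axis=None):
    c,s_=np.cos(np.radians(phi)),np.sin(np.radians(phi))
    R=np.array([[s_,0,c],[-c,0,s_],[0,-1,0]])
    if tilt: R=Ro.from_rotvec(np.radians(tilt)*np.array(axis)).as_matrix()@R
    return R
SAG=np.array([.0,0,.0])
def plan(*tg):
    # each tg: (pos, R)  ; deltas all relative to current pose
    s=ctrl.state(); p0=np.array(s['eef_pos']); R0=np.array(s['eef_rot'])
    print('now t=%.2f'%s['time'],np.round(p0,4),'phi %.1f'%np.degrees(np.arctan2(R0[1,2],R0[0,2])),'q',np.round(s['qpos'],1),'F',np.round(s['contact_force'],1),'w %.4f'%s['width'])
    pp,pr=p0,R0
    for p,R in tg:
        d=R0.T@(np.array(p)-p0)*100; rv=Ro.from_matrix(R0.T@R).as_rotvec(degrees=True)
        n=max(np.linalg.norm(np.array(p)-pp)/.0625,np.degrees(np.linalg.norm(Ro.from_matrix(pr.T@R).as_rotvec()))/10.7)
        print('d',np.round(d,2).tolist(),'rv',np.round(rv,1).tolist(),'rows %.1f'%n); pp,pr=p,R
CAD=(.530,-.265,-.049)
E
python3 - <<'E'
from h import *
T=fr(*CAD)
plan(([.43,-.05,.195],Rdown(-40)))
print(tp(T,[-.1,.045,.195]))
E
```

```text
now t=1.55 [ 0.575  -0.      0.2055] phi 0.0 q [-8.6 11.8 88.3  0.  79.8 -8.6] F [-1.   0.3 -0.3] w 0.0942
d [5.0, 1.04, -14.5] rv [-0.0, 40.0, -0.0] rows 3.7
[ 0.43232414 -0.21515597  0.195     ]
```

Request:
{"fn": "apply_moves", "kwargs": {
  "series": [
    [1,0,0,-3.5,0,10,0],
    [1,0,0.3,-7,0,20,0],
    [1,0,0.6,-10.5,0,30,0],
    [1,3,0.9,-14,0,40,0],
    [1,8,0.9,-14,0,50,0]
  ]
}}

```text
time: 2.17
eef_pos: [0.4326, -0.0791, 0.1958]
eef_rot: [[-0.768, -0.001, 0.641], [-0.641, 0.001, -0.768], [0.0, -1.0, -0.001]]
contact_force: [0.6, 0.6, 0.9]
width: 0.0477
```

```bash
python3 - <<'E'
from h import *
T=fr(*CAD)
plan((tp(T,[-.1,.045,.195]),Rdown(-92.8)))
E
```

```text
now t=2.17 [ 0.4326 -0.0791  0.1958] phi -50.2 q [-21.7  -4.6 106.9   0.   77.8  28.5] F [0.6 0.6 0.9] w 0.0477
d [8.74, 0.07, 10.43] rv [0.1, 42.6, 0.1] rows 4.0
```

Request:
{"fn": "apply_moves", "kwargs": {
  "series": [
    [1,1.8,0,2.1,0,10,0],
    [1,3.6,0,4.2,0,20,0],
    [1,5.4,0,6.3,0,30,0],
    [1,7.2,0,8.4,0,40,0],
    [1,8.7,0,10.4,0,42.6,0]
  ]
}}

```text
time: 2.8
eef_pos: [0.4351, -0.2167, 0.1966]
eef_rot: [[-0.999, 0.0, -0.048], [0.048, -0.0, -0.999], [-0.0, -1.0, 0.0]]
contact_force: [0.4, -0.6, -0.2]
width: 0.0006
```

```bash
python3 - <<'E'
from h import *
T=fr(*CAD)
# finger front at tip x + .008 ; follow arc
R=Rdown(-92.8)
L=[]
for th in [.75,.95,1.15,1.35,1.55,1.7,1.83]:
    e=lidpt(th,.2,0); z=e[2]-.045
    # lid inner x at finger contact: for th<90 edge; else at tip height
    if th<np.pi/2: x=e[0]
    else: x=lidpt(th,(z-.1)/np.sin(th),0)[0]
    L.append((tp(T,[x-.008,.045,z]),R))
plan(*L)
c=snap('side','side2.png'); c=snap('scene','scene2.png')
E
```

```text
now t=2.80 [ 0.4351 -0.2167  0.1966] phi -92.8 q [-36.7   1.3 101.1   0.   77.6  56.1] F [ 0.4 -0.6 -0.2] w 0.0006
d [-4.28, 0.53, -0.13] rv [-0.0, 0.0, -0.0] rows 0.7
d [-7.28, -2.11, -0.13] rv [-0.0, 0.0, -0.0] rows 0.6
d [-10.74, -4.09, -0.12] rv [-0.0, 0.0, -0.0] rows 0.6
d [-14.53, -5.35, -0.12] rv [-0.0, 0.0, -0.0] rows 0.6
d [-18.5, -5.83, -0.12] rv [-0.0, 0.0, -0.0] rows 0.6
d [-20.91, -5.67, -0.12] rv [-0.0, 0.0, -0.0] rows 0.4
d [-22.85, -5.16, -0.11] rv [-0.0, 0.0, -0.0] rows 0.3
```

View pics/side2.png

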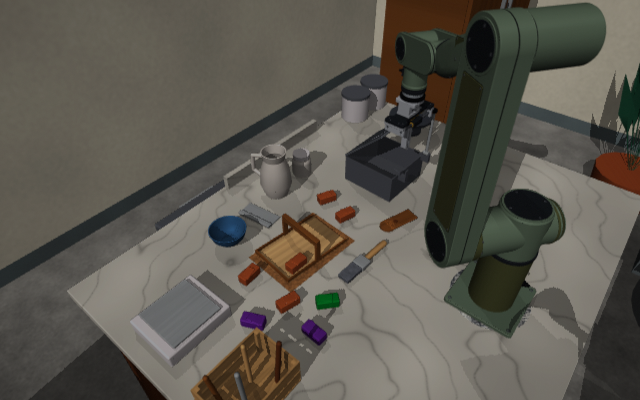

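Request:
{"fn": "apply_moves", "kwargs": {
  "series": [
    [1,-4.3,0.3,-0.1,0,0,0],
    [1,-7.3,-2.1,-0.1,0,0,0],
    [1,-10.7,-4.1,-0.1,0,0,0],
    [1,-14.5,-5.4,-0.1,0,0,0],
    [1,-18.5,-5.8,-0.1,0,0,0]
  ]
}}

```text
time: 3.52
eef_pos: [0.6212, -0.222, 0.2559]
eef_rot: [[-0.999, 0.001, -0.044], [0.044, -0.0, -0.999], [-0.001, -1.0, 0.0]]
contact_force: [-1.1, -0.2, -0.4]
width: 0.0002
```

Request:
{"fn": "apply_moves", "kwargs": {
  "series": [
    [1,-2.4,0.1,0,0,0,0],
    [1,-4.3,0.6,0,0,0,0],
    [1,-5.2,0.6,0,0,0,0],
    [1,-5.2,0.6,0,0,0,0]
  ]
}}

```text
time: 4.03
eef_pos: [0.6601, -0.2236, 0.2503]
eef_rot: [[-0.999, -0.029, -0.046], [0.046, 0.004, -0.999], [0.03, -1.0, -0.002]]
contact_force: [-32.5, 4.2, 18.8]
width: 0.0004
```

```bash
python3 - <<'E'
from h import *
plan()
c=snap('side','side3.png'); c=snap('scene','scene3.png')
cv2.imwrite('pics/z4.png',cv2.resize(c['img'][20:200,150:350],None,fx=3,fy=3,interpolation=2))
E
```

```text
now t=4.03 [ 0.6601 -0.2236  0.2503] phi -92.6 q [-25.6  26.5  64.   -0.5  91.2  67.1] F [-32.5   4.2  18.8] w 0.0004
```

View pics/z4.png

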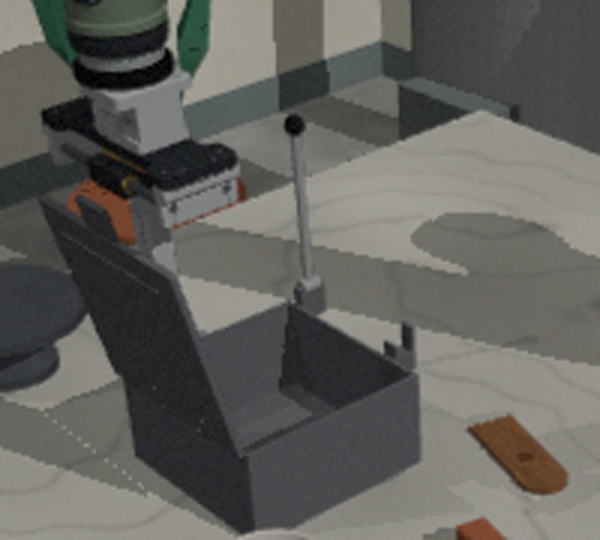

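```bash
python3 - <<'E'
from h import *
plan(([.55,-.18,.28],Rdown(-75)),([.53,.0,.3],Rdown(-40)),([.52,.1,.3],Rdown(0)))
E
```

```text
now t=4.12 [ 0.66   -0.2236  0.2503] phi -92.6 q [-25.6  26.4  64.1  -0.5  91.1  67.1] F [-31.6   3.8  18.4] w 0.0006
d [11.27, -2.64, -3.86] rv [0.4, -17.6, 1.6] rows 2.0
d [14.15, -4.51, -21.75] rv [0.9, -52.6, 1.5] rows 3.3
d [15.61, -4.44, -31.69] rv [1.4, -92.6, 1.1] rows 3.7
```

Request:
{"fn": "apply_moves", "kwargs": {
  "series": [
    [0.5,6,0,0,0,0,0],
    [0.3,12,-3,-3,0,-8,0],
    [0.2,13,-4,-9,0,-18,0],
    [0,14,-5,-15,0,-28,0],
    [0,15,-5,-21,0,-38,0]
  ]
}}

```text
time: 4.75
eef_pos: [0.5317, -0.01, 0.2998]
eef_rot: [[-0.812, 0.003, 0.584], [-0.584, 0.0, -0.812], [-0.002, -1.0, 0.001]]
contact_force: [-0.0, 0.5, 0.2]
width: 0.047
```

```bash
python3 - <<'E'
from h import *
plan(([.52,.1,.3],Rdown(0)))
E
```

```text
now t=4.75 [ 0.5317 -0.01    0.2998] phi -54.3 q [-10.4   3.1  87.1   0.   89.7  43.8] F [-0.   0.5  0.2] w 0.0470
d [-5.48, -0.02, -9.61] rv [-0.1, -54.3, -0.1] rows 5.1
```

Request:
{"fn": "apply_moves", "kwargs": {
  "series": [
    [0,-1.1,0,-2,0,-10.6,0],
    [0,-2.2,0,-4,0,-21.2,0],
    [0,-3.3,0,-6,0,-31.8,0],
    [0,-4.4,0,-8,0,-42.4,0],
    [0,-5.5,0,-9.6,0,-53,0]
  ]
}}

```text
time: 5.38
eef_pos: [0.5205, 0.0995, 0.2984]
eef_rot: [[-0.02, -0.0, 1.0], [-1.0, 0.0, -0.02], [-0.0, -1.0, -0.0]]
contact_force: [0.9, 0.4, 0.0]
width: 0.0934
```

```bash
python3 - <<'E'
from h import *
import pickle
c=snap('wrist','w3.png'); s=snap('scene','scene4.png'); d=snap('side','side4.png')
pickle.dump((c,s,d),open('d3.pkl','wb')); plan()
E
```

```text
now t=5.53 [0.5208 0.0988 0.2984] phi -1.6 q [ 1.4  3.  87.3 -0.  89.7  3. ] F [ 0.9 -0.2 -0.3] w 0.0942
```

View pics/w3.png

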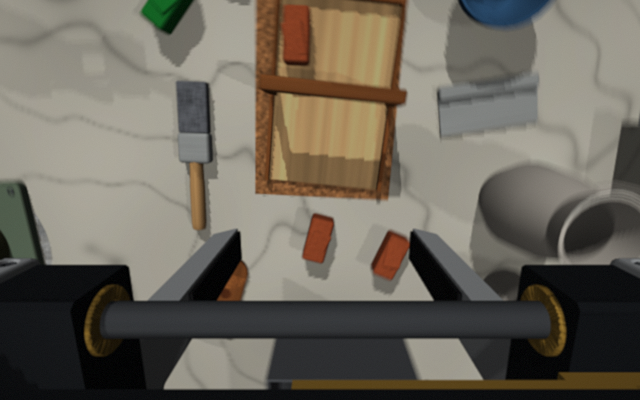

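View pics/scene4.png

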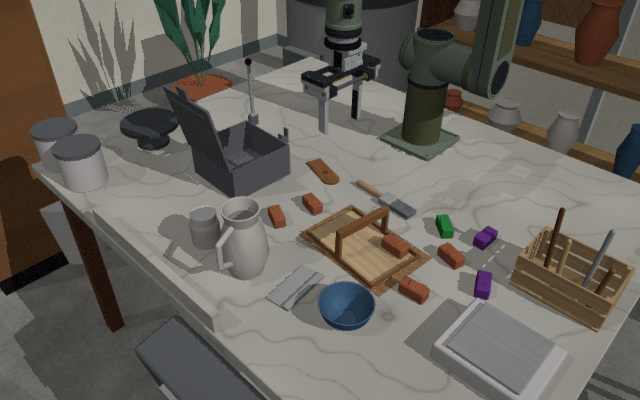

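```bash
python3 - <<'E'
import cv2
a=cv2.imread('pics/w3.png')[0:210,240:420];cv2.imwrite('pics/z5.png',cv2.resize(a,None,fx=2.85,fy=2.85,interpolation=2))
a=cv2.imread('pics/side4.png')[205:295,240:365];cv2.imwrite('pics/z6.png',cv2.resize(a,None,fx=5,fy=5,interpolation=2))
E
```

```text
(no output)
```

View pics/z5.png

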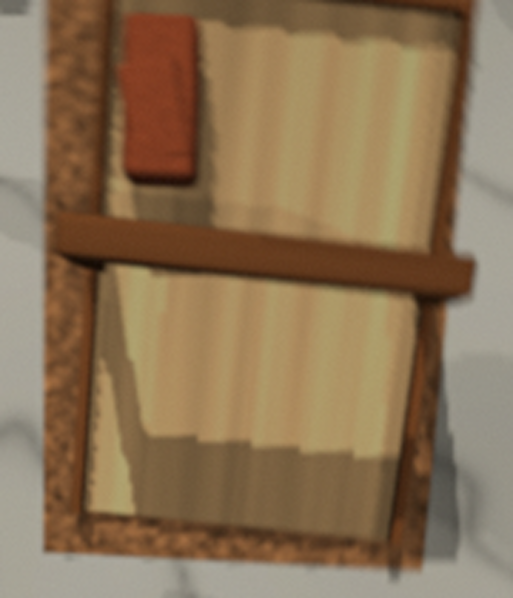

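View pics/z6.png

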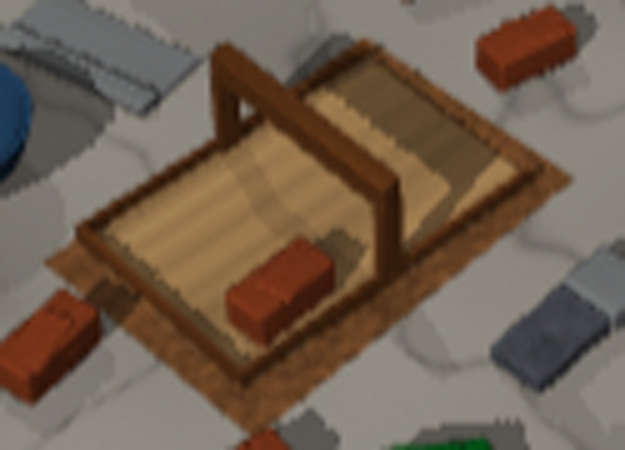

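```bash
python3 - <<'E'
from h import *
import pickle
from scipy.optimize import least_squares
w,s,d=pickle.load(open('d3.pkl','rb'))
W=lambda a,b:(240+a/2.85,b/2.85); D=lambda a,b:(240+a/5,205+b/5)
obs=[(w,W(85,512),[.12,-.075,.004]),(w,W(390,540),[.12,.075,.004]),(w,W(62,212),[-.008,-.08,.09]),(w,W(475,260),[-.008,.08,.09]),
(d,D(245,383),[-.12,-.08,0]),(d,D(77,230),[-.12,.08,.014]),(d,D(547,170),[.12,-.08,0]),(d,D(213,47),[-.008,.08,.09]),(d,D(398,185),[.008,-.08,.09])]
def f(p):
    T=fr(*p);r=[]
    for c,uv,q in obs: r+=list(np.array(w2px(c,tp(T,q)))-uv)
    return r
r=least_squares(f,[.52,.2,-1.57],x_scale=[.01,.01,.1],loss='soft_l1')
print('tray',np.round(r.x,4),np.degrees(r.x[2]),np.round(np.array(f(r.x)).reshape(-1,2),1).tolist())
TR=r.x
mo=[(w,W(45,550),[.14,-.095,.001]),(w,W(420,570),[.14,.095,.001]),(d,D(253,434),[-.14,-.095,.001]),(d,D(572,180),[.14,-.095,.001]),(d,D(45,262),[-.14,.095,.001])]
def g(p):
    T=fr(*p);r=[]
    for c,uv,q in mo: r+=list(np.array(w2px(c,tp(T,q)))-uv)
    return r
r=least_squares(g,[.52,.2,-1.57],x_scale=[.01,.01,.1],loss='soft_l1')
print('mat',np.round(r.x,4),np.round(np.array(g(r.x)).reshape(-1,2),1).tolist())
Ti=np.linalg.inv(fr(*TR))
mw=[(ce,m) for ce,st,m in blobs(claymask(w),200,5000)]
cw=[(np.round(ce),m.sum()) for ce,m in mw]; print(cw)
for v,a in chunks(s,d,lambda p:.005 if abs(p[1]-.266)<.03 else 0):
    z0=.005 if abs(v[1]-.266)<.02 else 0
    k=[ (w,m) for ce,m in mw if np.hypot(*(px2w(w,*ce,.02+z0)[:2]-v[:2]))<.03]
    print(np.round(v,4),'intray',np.round(tp(Ti,[v[0],v[1],0]),3), 'wrist',[np.round(fitbox(k,z0=z0),4)] if k else '')
E
```

```text
tray [ 0.5318  0.1958 -1.6909] -96.881362502645 [[0.1, 0.0], [-0.8, 0.8], [-1.4, 0.8], [1.7, -0.2], [-0.6, 2.2], [-1.0, -0.2], [-3.8, 2.7], [-1.9, 1.2], [0.5, -1.8]]
mat [ 0.525   0.1985 -1.6445] [[-1.0, 0.3], [0.5, 0.5], [-0.3, 1.1], [-0.4, -0.6], [-1.2, 0.5]]
[(array([296.,  34.]), np.int64(1559)), (array([318., 238.]), np.int64(1052)), (array([390., 255.]), np.int64(1145))]
[5.07300e-01 1.10000e-03 6.85469e+01 8.21900e-01] intray [ 0.196 -0.001  0.   ] wrist [array([5.08200e-01, 3.60000e-03, 7.59814e+01, 8.83200e-01])]
[ 6.08500e-01 -2.91000e-02  6.34242e+01  8.17600e-01] intray [0.214 0.103 0.   ] wrist [array([ 6.1130e-01, -2.7100e-02,  6.9451e+01,  8.3450e-01])]
[ 0.4908  0.2656 88.2687  0.8333] intray [-0.064 -0.049  0.   ] wrist [array([ 0.4879,  0.2661, 90.0056,  0.8811])]
[ 0.4201  0.3796 72.5585  0.8223] intray [-0.169 -0.133  0.   ] wrist 
[ 0.5733  0.3793 96.1494  0.8459] intray [-0.187  0.019  0.   ] wrist
```

```bash
cat >> h.py <<'E'
TRAY=(.5318,.1958,-1.6909); MAT=(.525,.1985,-1.6445)
E
python3 - <<'E'
from h import *
import pickle
w,s,d=pickle.load(open('d3.pkl','rb'))
print('pitcher base',px2w(s,246,272,0),'jar base',px2w(s,206,244,0), 'jar top',px2w(s,203,213,.09),'bowl',px2w(s,347,322,0))
print('side: pitcher',px2w(d,276,194,0),'jar',px2w(d,302,172,0))
plan(([.6105,-.0277,.09],Rdown(-22)),([.6105,-.0277,.006],Rdown(-22)))
E
```

```text
pitcher base [7.87467830e-01 6.17914363e-02 1.11022302e-16] jar base [ 0.79457171 -0.08353615  0.        ] jar top [ 0.78530632 -0.0896875   0.09      ] bowl [0.73309357 0.32771381 0.        ]
side: pitcher [0.77149893 0.05774368 0.        ] jar [ 0.78320709 -0.09764879  0.        ]
now t=5.53 [0.5208 0.0988 0.2984] phi -1.6 q [ 1.4  3.  87.3 -0.  89.7  3. ] F [ 0.9 -0.2 -0.3] w 0.0942
d [12.4, 20.84, 9.33] rv [0.0, 20.4, 0.0] rows 4.2
d [12.4, 29.24, 9.33] rv [0.0, 20.4, 0.0] rows 1.3
```

Request:
{"fn": "apply_moves", "kwargs": {
  "series": [
    [0.3,3,5,2.3,0,7,0],
    [0.3,6,10,4.6,0,14,0],
    [0.3,9.2,15,7,0,20.4,0],
    [0.3,12.4,20,9.3,0,20.4,0],
    [0.3,12.4,20.8,9.3,0,20.4,0]
  ]
}}

```text
time: 6.15
eef_pos: [0.6082, -0.0311, 0.0855]
eef_rot: [[-0.38, -0.008, 0.925], [-0.925, 0.001, -0.38], [0.002, -1.0, -0.008]]
contact_force: [-0.4, 1.0, 0.1]
width: 0.0659
```

```bash
python3 - <<'E'
from h import *
c=snap('wrist','w4.png')
plan(([.6105,-.0277,.006],Rdown(-22)))
for ce,st,m in blobs(claymask(c),200,30000): print(ce,st[4],np.round(fitbox([(c,m)]),4) if st[0]>0 else '')
E
```

```text
now t=6.20 [ 0.6083 -0.03    0.0863] phi -22.3 q [-11.   22.9  89.   -0.   68.5  11.3] F [-0.6 -0.4 -0.7] w 0.0662
d [-0.31, 8.03, 0.17] rv [0.4, -0.3, 0.1] rows 1.3
[325.61066109 204.32035537] 3827 [ 6.09700e-01 -2.73000e-02  6.41789e+01  9.05200e-01]
[180.46264368 220.66954023] 3828 [5.08500e-01 1.10000e-03 7.25957e+01 7.16200e-01]
```

View pics/w4.png

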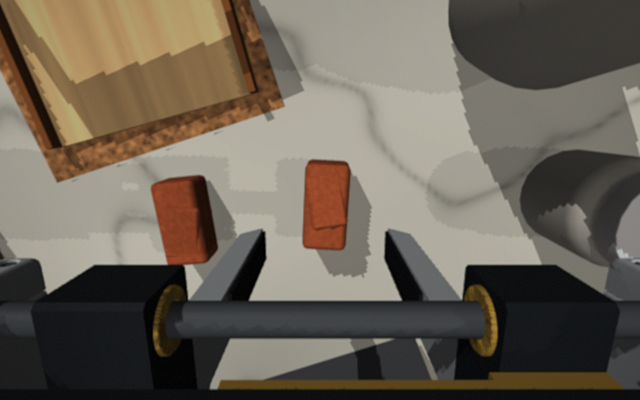

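Request:
{"fn": "apply_moves", "kwargs": {
  "series": [
    [0.3,-0.2,4,0.1,0,3,0],
    [0.3,-0.2,8,0.1,0,3,0],
    [0.7,-0.2,8,0.1,0,3,0],
    [1,-0.2,8,0.1,0,3,0],
    [1,-0.2,8,0.1,0,3,0]
  ]
}}

```text
time: 6.82
eef_pos: [0.6147, -0.0274, 0.0135]
eef_rot: [[-0.423, 0.005, 0.906], [-0.906, -0.001, -0.423], [-0.001, -1.0, 0.005]]
contact_force: [-0.9, 0.8, 0.7]
width: 0.0393
```

```bash
python3 - <<'E'
from h import *
T=fr(*TRAY)
# tray y axis dir yaw=-96.9+90=-6.9 -> phi=-6.9 
P=tp(T,[.068,.043,0]); print(P)
R=Rdown(-6.9)
p0=ctrl.state()['eef_pos']
plan(([p0[0],p0[1],.11],Rdown(-26)),([P[0],P[1],.11],R),([P[0],P[1],.012],R))
E
```

```text
[0.56634281 0.12313781 0.        ]
now t=6.83 [ 0.6147 -0.0274  0.0135] phi -25.0 q [-10.6  28.6  90.7   0.   60.4  14.4] F [-0.9  0.8  0.7] w 0.0393
d [-0.01, -9.65, 0.05] rv [-0.3, 1.0, -0.1] rows 1.5
d [-11.61, -9.68, -10.7] rv [-0.3, -18.1, -0.0] rows 2.5
d [-11.6, 0.12, -10.74] rv [-0.3, -18.1, -0.0] rows 1.6
```

Request:
{"fn": "apply_moves", "kwargs": {
  "series": [
    [1,0,0,0,0,0,0],
    [1,0,0,0,0,0,0]
  ]
}}

```text
time: 7.08
eef_pos: [0.6138, -0.0273, 0.0127]
eef_rot: [[-0.423, 0.003, 0.906], [-0.906, -0.0, -0.423], [-0.001, -1.0, 0.002]]
contact_force: [-2.0, 0.3, 7.5]
width: 0.0317
```

Request:
{"fn": "apply_moves", "kwargs": {
  "series": [
    [1,0,-3,0,0,0,0],
    [1,0,-9,0,0,0,0],
    [1,-3,-10,-3,0,-9,0],
    [1,-8,-10,-7,0,-18,0],
    [1,-11.6,-9.8,-10.7,0,-18,0]
  ]
}}

```text
time: 7.7
eef_pos: [0.5648, 0.1246, 0.1095]
eef_rot: [[-0.122, 0.003, 0.993], [-0.993, 0.0, -0.122], [-0.001, -1.0, 0.003]]
contact_force: [0.5, 0.0, -1.8]
width: 0.0319
```

```bash
python3 - <<'E'
from h import *
T=fr(*TRAY)
P=tp(T,[.068,.043,0]); print(P)
R=Rdown(-6.9)
c=snap('wrist','w5.png')
plan(([P[0],P[1],.018],R))
E
```

```text
[0.56634281 0.12313781 0.        ]
now t=7.75 [0.5609 0.1308 0.1084] phi -6.8 q [ 4.3 17.5 93.4  0.3 69.2 11. ] F [-2.9  3.6 -1. ] w 0.0315
d [0.74, 9.04, 0.66] rv [0.2, 0.1, -0.3] rows 1.5
```

View pics/w5.png

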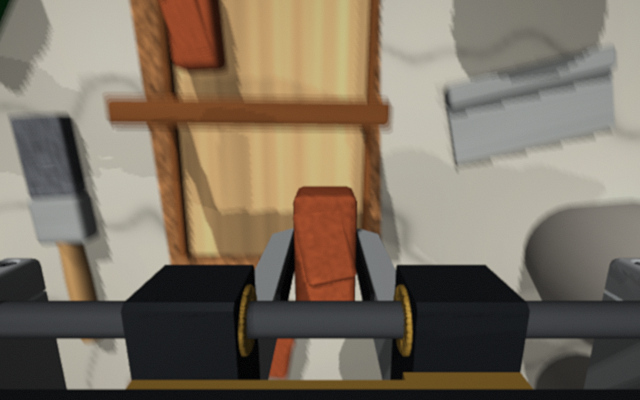

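Request:
{"fn": "apply_moves", "kwargs": {
  "series": [
    [1,0.5,4,0.3,0,0,0],
    [1,0.5,8,0.3,0,0,0],
    [1,0.5,8,0.3,0,0,0],
    [1,0.5,8,0.3,0,0,0]
  ]
}}

```text
time: 8.25
eef_pos: [0.5681, 0.1176, 0.0297]
eef_rot: [[-0.122, 0.002, 0.993], [-0.993, 0.0, -0.122], [-0.0, -1.0, 0.002]]
contact_force: [-0.0, 0.5, 0.0]
width: 0.0314
```

```bash
python3 - <<'E'
from h import *
T=fr(*TRAY)
P=tp(T,[.068,.043,0]); print(P)
R=Rdown(-6.9)
c=snap('side','side5.png'); cv2.imwrite('pics/z7.png',cv2.resize(c['img'][150:310,230:430],None,fx=4,fy=3.7,interpolation=2))
plan(([P[0],P[1],.018],R))
E
```

```text
[0.56634281 0.12313781 0.        ]
now t=8.30 [0.5689 0.1176 0.0304] phi -7.0 q [ 3.1 23.8 95.5  0.  60.5 10.2] F [ 0.6 -0.6 -1.7] w 0.0316
d [-0.51, 1.24, -0.32] rv [-0.2, -0.1, -0.0] rows 0.2
```

View pics/z7.png

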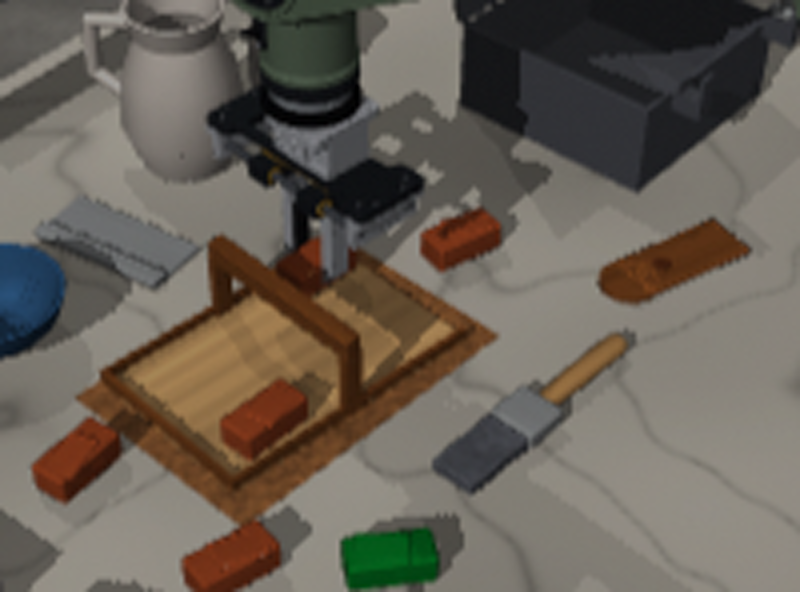

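Request:
{"fn": "apply_moves", "kwargs": {
  "series": [
    [1,-0.5,0.6,-0.3,0,0,0],
    [1,-0.5,1.2,-0.3,0,0,0],
    [1,-0.5,1.3,-0.3,0,0,0],
    [0.55,-0.5,1.3,-0.3,0,0,0],
    [0.55,-0.5,1.3,-0.3,0,0,0]
  ]
}}

```text
time: 8.93
eef_pos: [0.5647, 0.1231, 0.0155]
eef_rot: [[-0.122, 0.0, 0.993], [-0.993, -0.0, -0.122], [-0.0, -1.0, 0.0]]
contact_force: [0.5, 0.3, 0.4]
width: 0.042
```

```bash
python3 - <<'E'
from h import *
plan()
E
```

```text
now t=8.93 [0.5647 0.1231 0.0155] phi -7.0 q [ 3.7 24.9 96.1 -0.  59.  10.7] F [0.5 0.3 0.4] w 0.0420
```

Request:
{"fn": "apply_moves", "kwargs": {
  "series": [
    [0.55,0,-5,0,0,0,0],
    [0.4,0,-11,0,0,0,0],
    [0.3,-6,-12,0,0,-4,0],
    [0.3,-12,-12,0,0,-8,0],
    [0.3,-18,-12,0,0,-13,0]
  ]
}}

```text
time: 9.55
eef_pos: [0.5869, 0.3032, 0.1358]
eef_rot: [[0.106, 0.001, 0.994], [-0.994, 0.0, 0.106], [-0.0, -1.0, 0.001]]
contact_force: [1.1, -0.0, -0.3]
width: 0.0658
```

```bash
cat >> h.py <<'E'
def look(tag,zf=None):
    s=snap('scene',tag+'s.png'); d=snap('side',tag+'d.png')
    Ti=np.linalg.inv(fr(*TRAY))
    def zf(p):
        q=tp(Ti,p); return .005 if abs(q[0])<.125 and abs(q[1])<.085 else 0
    for v,a in chunks(s,d,zf): print(np.round(v,4),'intray',np.round(tp(Ti,[v[0],v[1],0])[:2],3))
    return s,d
def wlook(tag,z0=0):
    c=snap('wrist',tag+'.png')
    for ce,st,m in blobs(claymask(c),400,30000): print('wrist px',np.round(ce),st[4],np.round(fitbox([(c,m)],z0=z0),4))
    return c
E
python3 - <<'E'
from h import *
s,d=look('k1')
wlook('k1w')
plan(([.573,.379,.08],Rdown(6)))
E
```

```text
[5.08100e-01 1.40000e-03 6.81841e+01 8.23300e-01] intray [ 0.196 -0.   ]
[ 0.5667  0.1174 65.6989  0.6634] intray [0.074 0.044]
[ 0.4898  0.2642 84.9765  0.8311] intray [-0.063 -0.05 ]
[ 0.42    0.3795 75.0516  0.829 ] intray [-0.169 -0.133]
[ 0.5728  0.3796 96.4657  0.8383] intray [-0.187  0.019]
wrist px [129.  87.] 3438 [ 0.4196  0.3802 75.2651  0.7039]
wrist px [318. 109.] 3097 [ 0.5714  0.3796 94.6897  0.9277]
wrist px [211. 229.] 2900 [ 0.4872  0.2629 82.5278  0.8427]
now t=9.70 [0.5859 0.3044 0.1347] phi 6.2 q [20.  25.4 79.2  0.  75.4 13.7] F [ 0.9  0.1 -0. ] w 0.0657
d [-7.55, 5.47, -0.47] rv [0.0, 0.2, 0.0] rows 1.5
```

View pics/k1w.png

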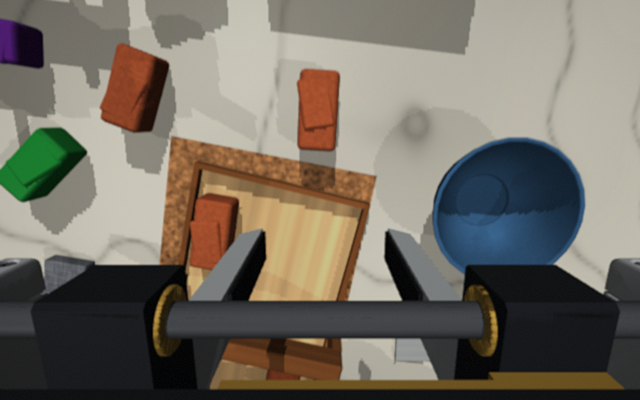

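View pics/k1d.png

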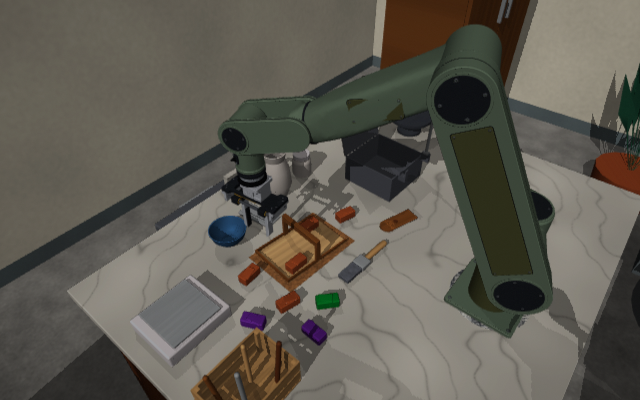

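Request:
{"fn": "apply_moves", "kwargs": {
  "series": [
    [0.3,-4,2,-0.3,0,0.5,0],
    [0.3,-7.6,4.5,-0.6,0,0.5,0],
    [0.3,-7.6,9,-0.6,0,0.5,0],
    [0.4,-7.6,12.4,-0.6,0,0.5,0],
    [0.6,-7.6,12.5,-0.6,0,0.5,0]
  ]
}}

```text
time: 10.32
eef_pos: [0.5694, 0.3736, 0.0061]
eef_rot: [[0.094, -0.008, 0.996], [-0.996, -0.004, 0.094], [0.004, -1.0, -0.008]]
contact_force: [-0.1, -0.5, 0.6]
width: 0.0493
```

Request:
{"fn": "apply_moves", "kwargs": {
  "series": [
    [1,0,0,0,0,0,0],
    [1,0,0,0,0,0,0],
    [1,0,0,0,0,0,0]
  ]
}}

```text
time: 10.7
eef_pos: [0.5744, 0.377, 0.0129]
eef_rot: [[0.096, 0.004, 0.995], [-0.995, 0.001, 0.096], [-0.001, -1.0, 0.004]]
contact_force: [-0.1, -1.1, 3.6]
width: 0.0317
```

```bash
python3 - <<'E'
from h import *
T=fr(*TRAY)
P=tp(T,[-.062,.033,0]); print(P)
R=Rdown(-6.9); s=ctrl.state(); p0=s['eef_pos']
plan(([p0[0],p0[1],.08],s['eef_rot']),([P[0],P[1],.06],R),([P[0],P[1],.005+p0[2]],R))
E
```

```text
[0.57199081 0.25339947 0.        ]
now t=10.70 [0.5744 0.377  0.0129] phi 5.5 q [26.1 36.  79.  -0.  64.8 20.6] F [-0.1 -1.1  3.6] w 0.0317
d [-0.01, -6.71, 0.03] rv [0.0, 0.0, 0.0] rows 1.1
d [12.28, -4.73, -1.4] rv [-0.2, 12.4, -0.1] rows 2.0
d [12.28, -0.52, -1.42] rv [-0.2, 12.4, -0.1] rows 0.7
```

Request:
{"fn": "apply_moves", "kwargs": {
  "series": [
    [1,0,-4,0,0,0,0],
    [1,2,-7,0,0,3,0],
    [1,6,-7,-0.7,0,8,0],
    [1,10,-6,-1.4,0,12.4,0],
    [1,12.3,-4.7,-1.4,0,12.4,0]
  ]
}}

```text
time: 11.32
eef_pos: [0.5707, 0.2515, 0.058]
eef_rot: [[-0.12, 0.001, 0.993], [-0.993, 0.0, -0.12], [-0.001, -1.0, 0.001]]
contact_force: [-0.3, 0.2, -1.6]
width: 0.0319
```

Request:
{"fn": "apply_moves", "kwargs": {
  "series": [
    [1,0,0,0,0,0,0],
    [1,0,0,0,0,0,0]
  ]
}}

```text
time: 11.58
eef_pos: [0.5708, 0.2539, 0.0575]
eef_rot: [[-0.119, 0.0, 0.993], [-0.993, 0.001, -0.119], [-0.001, -1.0, 0.0]]
contact_force: [0.7, -0.3, -0.8]
width: 0.0316
```

```bash
python3 - <<'E'
from h import *
T=fr(*TRAY)
P=tp(T,[-.062,.033,0])
R=Rdown(-6.9); s=ctrl.state()
plan(([P[0],P[1],.0185],R))
snap('wrist','w6.png')
E
```

```text
now t=11.57 [0.5708 0.2539 0.0575] phi -6.9 q [16.  26.3 87.9  0.1 65.7 22.9] F [ 0.7 -0.3 -0.8] w 0.0316
d [0.04, 3.9, 0.12] rv [-0.0, 0.0, -0.1] rows 0.6
```

View pics/w6.png

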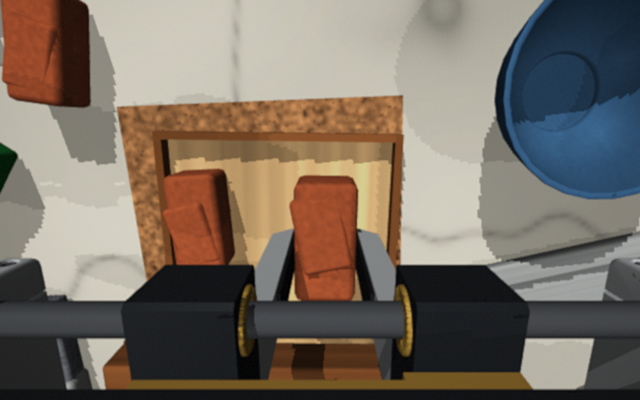

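Request:
{"fn": "apply_moves", "kwargs": {
  "series": [
    [1,0,2.5,0.1,0,0,0],
    [1,0,4,0.1,0,0,0],
    [1,0,4,0.1,0,0,0],
    [0.55,0,4,0.1,0,0,0],
    [0.55,0,4,0.1,0,0,0]
  ]
}}

```text
time: 12.25
eef_pos: [0.5717, 0.2531, 0.0178]
eef_rot: [[-0.12, 0.001, 0.993], [-0.993, 0.0, -0.12], [-0.0, -1.0, 0.001]]
contact_force: [0.1, 0.0, 0.1]
width: 0.0422
```

```bash
python3 - <<'E'
from h import *
plan(([.47,.34,.11],Rdown(-14)))
E
```

```text
now t=12.25 [0.5717 0.2531 0.0178] phi -6.9 q [16.  29.4 88.8  0.  61.7 22.8] F [0.1 0.  0.1] w 0.0422
d [-7.41, -9.23, -11.13] rv [-0.0, 7.1, -0.0] rows 2.6
```

Request:
{"fn": "apply_moves", "kwargs": {
  "series": [
    [0.5,0,-6,0,0,0,0],
    [0.4,-2,-9,-4,0,3,0],
    [0.3,-5,-9.2,-8,0,7,0],
    [0.3,-7.4,-9.2,-11.1,0,8,0],
    [0.3,-7.4,-9.2,-11.1,0,8,0]
  ]
}}

```text
time: 12.88
eef_pos: [0.4683, 0.3412, 0.1099]
eef_rot: [[-0.253, 0.0, 0.967], [-0.967, 0.0, -0.253], [-0.0, -1.0, 0.0]]
contact_force: [0.0, -0.4, -0.1]
width: 0.0661
```

```bash
python3 - <<'E'
from h import *
s,d=look('k2')
for u,v in [(445,226),(486,237),(484,285)]: print(px2w(s,u,v,.02))
wlook('k2w')
plan(([.42,.3795,.01],Rdown(-15)))
E
```

```text
[5.07800e-01 1.80000e-03 7.00076e+01 8.27000e-01] intray [ 0.195 -0.001]
[ 0.5687  0.1165 56.8031  0.6743] intray [0.074 0.046]
[ 0.4893  0.2649 91.1261  0.6842] intray [-0.064 -0.051]
[ 0.42    0.3796 74.9363  0.8241] intray [-0.169 -0.133]
[ 0.5726  0.2581 75.9525  0.517 ] intray [-0.067  0.033]
[0.34152696 0.31447306 0.02      ]
[0.30610702 0.41077993 0.02      ]
[0.45458707 0.48907826 0.02      ]
wrist px [248. 171.] 3554 [ 0.4197  0.3805 74.361   0.8709]
wrist px [463. 253.] 2329 [ 0.5742  0.2569 89.9646  0.5655]
wrist px [369. 271.] 2340 [ 0.4904  0.2643 86.3193  0.7009]
now t=13.03 [0.4709 0.3392 0.1097] phi -14.9 q [27.2 17.8 92.8 -0.  69.3 42.2] F [-0.8 -0.3 -0.2] w 0.0655
d [-2.59, 9.96, -5.97] rv [-0.1, 0.1, -0.0] rows 1.9
```

View pics/k2w.png

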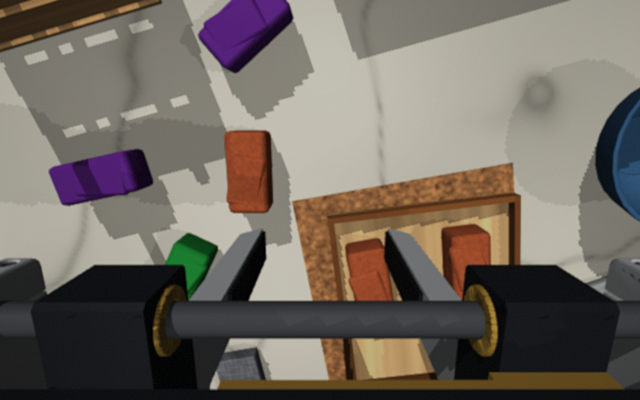

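Request:
{"fn": "apply_moves", "kwargs": {
  "series": [
    [0.3,-1.3,1,-3,0,-0.5,0],
    [0.3,-2.6,4,-6,0,-0.5,0],
    [0.3,-2.6,8,-6,0,-0.5,0],
    [0.4,-2.6,10,-6,0,-0.5,0],
    [0.6,-2.6,10,-6,0,-0.5,0]
  ]
}}

```text
time: 13.65
eef_pos: [0.4183, 0.3782, 0.0073]
eef_rot: [[-0.25, -0.004, 0.968], [-0.968, -0.003, -0.25], [0.004, -1.0, -0.003]]
contact_force: [-0.7, -0.4, -0.1]
width: 0.0497
```

Request:
{"fn": "apply_moves", "kwargs": {
  "series": [
    [1,0,0,0,0,0,0],
    [1,0,0,0,0,0,0],
    [1,0,0,0,0,0,0]
  ]
}}

```text
time: 14.02
eef_pos: [0.4203, 0.3805, 0.0108]
eef_rot: [[-0.249, 0.003, 0.969], [-0.969, 0.001, -0.249], [-0.002, -1.0, 0.003]]
contact_force: [1.3, -0.7, 2.9]
width: 0.0317
```

```bash
python3 - <<'E'
from h import *
T=fr(*TRAY)
P=tp(T,[.066,-.0435,0]); print(P)
R=Rdown(-6.9); s=ctrl.state(); p0=s['eef_pos']
plan(([p0[0],p0[1],.14],s['eef_rot']),([P[0],P[1]+.1,.14],R),([P[0],P[1],.11],R))
E
```

```text
[0.48070557 0.13548741 0.        ]
now t=14.03 [0.4203 0.3805 0.0108] phi -14.4 q [33.4 24.2 97.9 -0.  57.7 47.9] F [ 1.3 -0.7  2.9] w 0.0317
d [-0.02, -12.92, 0.03] rv [0.0, 0.0, 0.0] rows 2.1
d [12.52, -12.92, 9.49] rv [-0.2, -7.5, -0.1] rows 2.5
d [22.21, -9.93, 11.97] rv [-0.2, -7.5, -0.1] rows 1.7
```

Request:
{"fn": "apply_moves", "kwargs": {
  "series": [
    [1,0,-4,0,0,0,0],
    [1,0,-9,0,0,0,0],
    [1,1,-13,1,0,-2,0],
    [1,5,-14,4,0,-5,0],
    [1,10,-14,7.5,0,-7.5,0]
  ]
}}

```text
time: 14.65
eef_pos: [0.468, 0.2647, 0.1518]
eef_rot: [[-0.116, 0.005, 0.993], [-0.993, 0.002, -0.116], [-0.002, -1.0, 0.004]]
contact_force: [0.4, -0.1, -1.4]
width: 0.0317
```

Request:
{"fn": "apply_moves", "kwargs": {
  "series": [
    [1,5,0,2,0,0,0],
    [1,10,0,4,0,0,0],
    [1,12,2,4.4,0,0,0],
    [1,12,3,4.4,0,0,0],
    [1,12,3,4.4,0,0,0]
  ]
}}

```text
time: 15.28
eef_pos: [0.4947, 0.1409, 0.1185]
eef_rot: [[-0.12, -0.002, 0.993], [-0.993, 0.0, -0.12], [-0.0, -1.0, -0.002]]
contact_force: [-0.6, 0.3, -1.1]
width: 0.0319
```

```bash
python3 - <<'E'
from h import *
T=fr(*TRAY)
P=tp(T,[.066,-.0435,0])
R=Rdown(-6.9)
snap('wrist','w7.png')
plan(([P[0],P[1],.0165],R))
E
```

```text
now t=15.32 [0.4954 0.1412 0.1192] phi -6.8 q [  6.3   9.8 101.6   0.   68.6  13.1] F [ 1.1  0.1 -1.3] w 0.0319
d [0.75, 10.27, -1.38] rv [0.1, 0.1, -0.0] rows 1.7
```

View pics/w7.png

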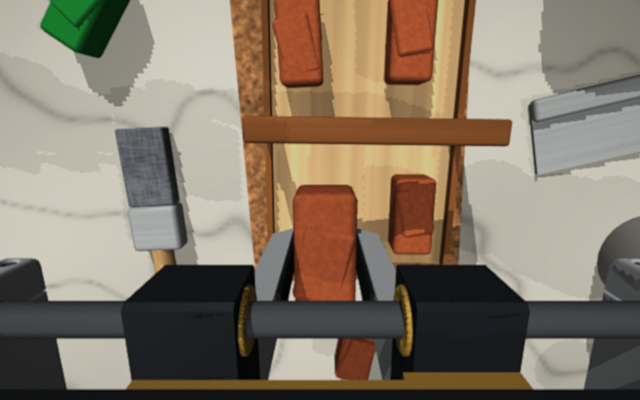

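Request:
{"fn": "apply_moves", "kwargs": {
  "series": [
    [1,0.7,3,-1.4,0,0,0],
    [1,0.7,8,-1.4,0,0,0],
    [1,0.7,10.2,-1.4,0,0,0],
    [1,0.7,10.3,-1.4,0,0,0],
    [1,0.7,10.3,-1.4,0,0,0]
  ]
}}

```text
time: 15.95
eef_pos: [0.4819, 0.1359, 0.0172]
eef_rot: [[-0.119, 0.002, 0.993], [-0.993, 0.0, -0.119], [-0.0, -1.0, 0.002]]
contact_force: [-0.6, -0.6, -0.6]
width: 0.0317
```

Request:
{"fn": "apply_moves", "kwargs": {
  "series": [
    [0.55,0,0,0,0,0,0],
    [0.55,0,0,0,0,0,0],
    [0.55,0,-5,0,0,0,0],
    [0.4,0,-10,0,0,0,0],
    [0.2,6,-11,0,0,0,0]
  ]
}}

```text
time: 16.58
eef_pos: [0.4782, 0.0771, 0.1315]
eef_rot: [[-0.114, 0.011, 0.993], [-0.993, 0.001, -0.114], [-0.002, -1.0, 0.011]]
contact_force: [1.3, -1.2, 0.3]
width: 0.0589
```

```bash
python3 - <<'E'
from h import *
s,d=look('k3')
w=wlook('k3w')
plan(([.508,.002,.01],Rdown(75)))
E
```

```text
[5.07700e-01 1.80000e-03 7.00823e+01 8.00100e-01] intray [ 0.195 -0.001]
[ 0.482   0.1327 93.2726  0.5833] intray [ 0.069 -0.042]
[ 0.568   0.1145 56.7731  0.675 ] intray [0.076 0.046]
[ 0.4904  0.2653 86.9142  0.8306] intray [-0.064 -0.049]
[ 0.5719  0.2573 78.5973  0.8268] intray [-0.066  0.032]
wrist px [322. 120.] 3241 [ 0.4813  0.1359 82.9068  0.9482]
wrist px [425. 125.] 3602 [ 0.5647  0.1224 84.9012  0.8916]
wrist px [367. 266.] 2530 [5.05200e-01 1.60000e-03 8.01195e+01 8.09700e-01]
now t=16.73 [0.4748 0.0737 0.1279] phi -7.1 q [ -1.5   4.9 106.1  -0.   68.9   5.6] F [ 0.   1.  -0.2] w 0.0708
d [6.7, 11.8, 4.15] rv [-0.2, -82.1, 0.1] rows 7.7
```

View pics/k3w.png

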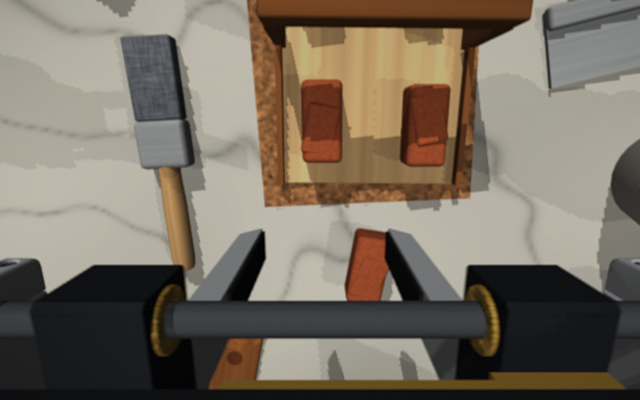

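Request:
{"fn": "apply_moves", "kwargs": {
  "series": [
    [0,1.4,0,0.8,0,-10.6,0],
    [0,2.7,0,1.6,0,-21.2,0],
    [0,4,0,2.4,0,-31.8,0],
    [0,5.4,0,3.3,0,-42.4,0],
    [0,6.7,0,4.1,0,-53,0]
  ]
}}

```text
time: 17.35
eef_pos: [0.5064, 0.0047, 0.1256]
eef_rot: [[0.725, -0.001, 0.689], [-0.689, 0.001, 0.725], [-0.002, -1.0, -0.0]]
contact_force: [0.5, -0.3, 0.2]
width: 0.0938
```

Request:
{"fn": "apply_moves", "kwargs": {
  "series": [
    [0,0,0,0,0,-10.6,0],
    [0,0,0,0,0,-21.2,0],
    [0,0,0,0,0,-26,0],
    [0,0,0,0,0,-26,0]
  ]
}}

```text
time: 17.85
eef_pos: [0.5062, 0.0049, 0.1257]
eef_rot: [[0.952, -0.001, 0.308], [-0.308, 0.001, 0.952], [-0.001, -1.0, 0.0]]
contact_force: [-0.0, -0.6, -0.1]
width: 0.094
```

```bash
python3 - <<'E'
from h import *
w=wlook('k4w')
plan(([.507,.002,.01],Rdown(73)))
E
```

```text
wrist px [472. 124.] 3630 [ 0.4817  0.1361 82.1984  0.9098]
wrist px [323. 202.] 3042 [5.06800e-01 1.90000e-03 7.64888e+01 8.89000e-01]
wrist px [478. 222.] 3362 [ 0.5658  0.1237 77.8715  0.8519]
now t=17.90 [0.5063 0.0048 0.1258] phi 72.1 q [ -9.3   8.3 102.5   0.   69.3 -81.3] F [ 0.8  0.5 -0.4] w 0.0939
d [0.17, 11.58, -0.24] rv [-0.0, -0.9, -0.1] rows 1.9
```

View pics/k4w.png

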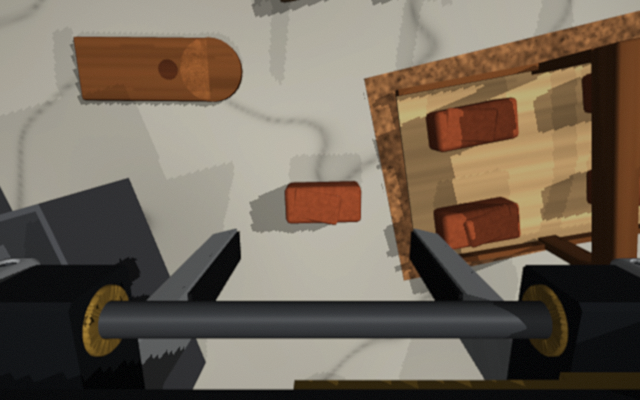

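Request:
{"fn": "apply_moves", "kwargs": {
  "series": [
    [0.1,0.2,4,-0.2,0,-1.5,0],
    [0.12,0.2,8,-0.2,0,-1.5,0],
    [0.12,0.2,11.4,-0.2,0,-1.5,0],
    [0.3,0.2,11.4,-0.2,0,-1.5,0],
    [1,0.2,11.4,-0.2,0,-1.5,0]
  ]
}}

```text
time: 18.52
eef_pos: [0.5088, 0.0015, 0.0134]
eef_rot: [[0.959, 0.001, 0.283], [-0.283, -0.0, 0.959], [0.001, -1.0, 0.0]]
contact_force: [-0.0, -0.1, 1.2]
width: 0.0659
```

Request:
{"fn": "apply_moves", "kwargs": {
  "series": [
    [1,0,0,0,0,0,0],
    [1,0,0,0,0,0,0]
  ]
}}

```text
time: 18.77
eef_pos: [0.509, 0.0012, 0.0137]
eef_rot: [[0.959, 0.003, 0.282], [-0.282, -0.0, 0.959], [0.003, -1.0, 0.0]]
contact_force: [-0.1, 0.7, 3.3]
width: 0.0635
```

```bash
python3 - <<'E'
from h import *
T=fr(*TRAY)
P=tp(T,[.07,-.001,0]); print(P)
R=Rdown(83.1); s=ctrl.state(); p0=s['eef_pos']
plan(([p0[0],p0[1],.10],s['eef_rot']),([P[0],P[1],.10],R),([P[0],P[1],.005+p0[2]],R))
E
```

```text
[0.52242014 0.12642408 0.        ]
now t=18.77 [0.509  0.0012 0.0137] phi 73.6 q [ -9.6  18.1 106.2   0.   55.5 -83.2] F [-0.1  0.7  3.3] w 0.0635
d [0.02, -8.63, 0.0] rv [0.0, 0.0, 0.0] rows 1.4
d [-2.23, -8.63, 12.39] rv [-0.0, -9.5, 0.2] rows 2.0
d [-2.25, -0.5, 12.39] rv [-0.0, -9.5, 0.2] rows 1.3
```

Request:
{"fn": "apply_moves", "kwargs": {
  "series": [
    [1,0,-4,0,0,0,0],
    [1,0,-8.6,0,0,0,0],
    [1,-1.1,-8.6,6,0,-5,0],
    [1,-2.2,-8.6,12.4,0,-9.5,0],
    [1,-2.2,-7,12.4,0,-9.5,0]
  ]
}}

```text
time: 19.4
eef_pos: [0.5237, 0.1303, 0.0846]
eef_rot: [[0.993, 0.006, 0.115], [-0.115, 0.001, 0.993], [0.006, -1.0, 0.002]]
contact_force: [-0.7, 0.1, -0.6]
width: 0.0635
```

Request:
{"fn": "apply_moves", "kwargs": {
  "series": [
    [1,0,0,0,0,0,0]
  ]
}}

```text
time: 19.52
eef_pos: [0.52, 0.1264, 0.081]
eef_rot: [[0.993, -0.003, 0.119], [-0.119, -0.001, 0.993], [-0.003, -1.0, -0.001]]
contact_force: [0.7, -0.1, -0.8]
width: 0.0632
```

```bash
python3 - <<'E'
from h import *
T=fr(*TRAY)
P=tp(T,[.07,-.001,0])
R=Rdown(83.1)
snap('wrist','w8.png'); d=snap('side','w8d.png'); cv2.imwrite('pics/z8.png',cv2.resize(d['img'][190:300,230:380],None,fx=5,fy=5,interpolation=2))
plan(([P[0],P[1],.0185],R))
E
```

```text
now t=19.62 [0.5213 0.1254 0.082 ] phi 83.0 q [  4.3  15.  100.2  -0.   64.8 -78.7] F [-0.3 -0.5 -0.9] w 0.0637
d [0.11, 6.35, 0.12] rv [0.0, -0.1, -0.1] rows 1.0
```

View pics/w8.png

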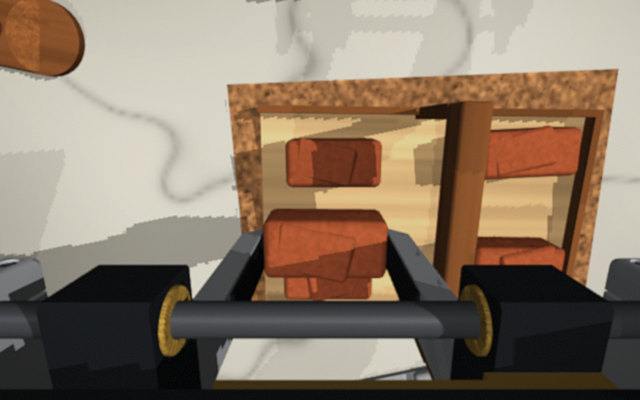

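View pics/z8.png

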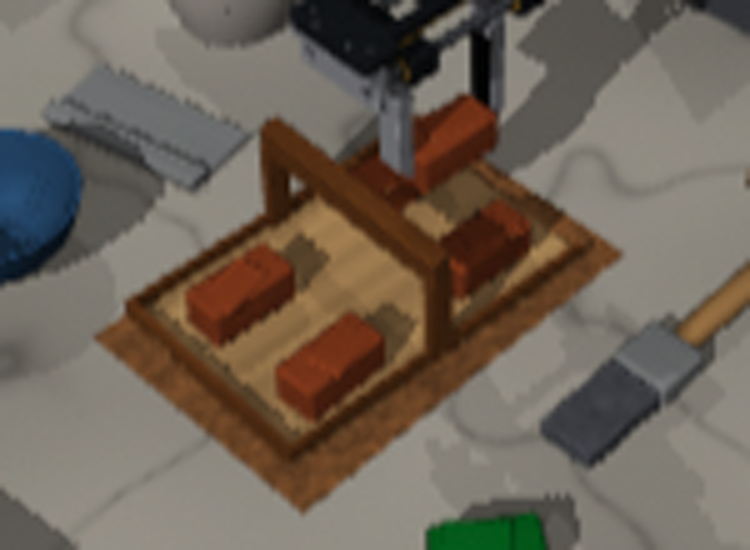

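Request:
{"fn": "apply_moves", "kwargs": {
  "series": [
    [1,0.1,2,0.1,0,0,0],
    [1,0.1,4.5,0.1,0,0,0],
    [1,0.1,6.4,0.1,0,0,0],
    [1,0.1,6.4,0.1,0,0,0],
    [1,0.1,6.4,0.1,0,0,0]
  ]
}}

```text
time: 20.25
eef_pos: [0.5233, 0.1263, 0.0188]
eef_rot: [[0.993, 0.0, 0.122], [-0.122, -0.0, 0.993], [0.0, -1.0, -0.0]]
contact_force: [-1.1, -0.4, -0.4]
width: 0.0637
```

Request:
{"fn": "apply_moves", "kwargs": {
  "series": [
    [0.2,0,0,0,0,0,0],
    [0.2,0,0,0,0,0,0],
    [0.2,0,-4,0,0,0,0],
    [0.2,0,-9,0,0,0,0],
    [0.2,0,-12,0,0,0,0]
  ]
}}

```text
time: 20.88
eef_pos: [0.5243, 0.1276, 0.1415]
eef_rot: [[0.993, 0.004, 0.12], [-0.12, 0.0, 0.993], [0.004, -1.0, 0.001]]
contact_force: [0.4, 0.1, 0.4]
width: 0.0751
```

```bash
python3 - <<'E'
from h import *
look('k5')
w=wlook('k5w',z0=.005)
d=cv2.imread('pics/k5d.png'); cv2.imwrite('pics/z9.png',cv2.resize(d[190:300,230:380],None,fx=5,fy=5,interpolation=2))
T=fr(*TRAY)
P=tp(T,[0,0,0])
plan(([P[0],P[1],.12],Rdown(83.1)),([P[0],P[1],.061],Rdown(83.1)))
E
```

```text
[ 0.5424  0.1112 -0.4278  0.5299] intray [0.083 0.021]
[ 0.4903  0.2657 89.9658  0.8377] intray [-0.064 -0.05 ]
[ 0.5726  0.2575 81.0866  0.8282] intray [-0.066  0.033]
wrist px [483. 136.] 3086 [ 0.4888  0.2632 85.9679  0.8562]
wrist px [328. 144.] 2834 [ 0.481   0.1354 82.6982  0.908 ]
wrist px [322. 190.] 2762 [ 0.5208  0.126  83.8317  0.8756]
wrist px [473. 226.] 2944 [ 0.5706  0.2575 77.1874  0.8494]
wrist px [324. 236.] 2686 [ 0.5637  0.1213 80.4077  0.8484]
now t=21.02 [0.5245 0.1276 0.1405] phi 83.1 q [  4.5  11.   97.4  -0.   71.3 -78.6] F [-0.1 -0.5 -0. ] w 0.0754
d [-0.11, 2.05, 6.85] rv [-0.1, 0.0, 0.3] rows 1.1
d [-0.14, 7.95, 6.85] rv [-0.1, 0.0, 0.3] rows 0.9
```

View pics/k5w.png

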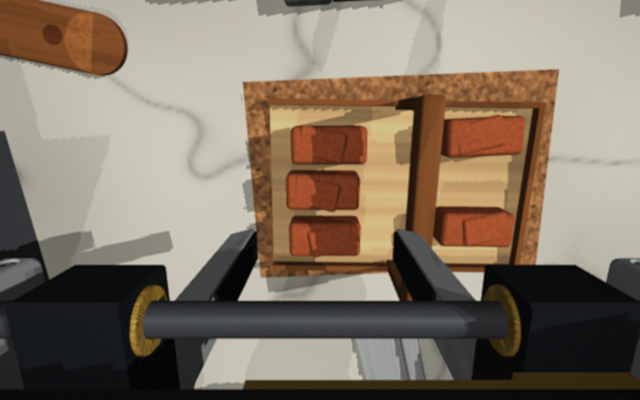

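View pics/z9.png

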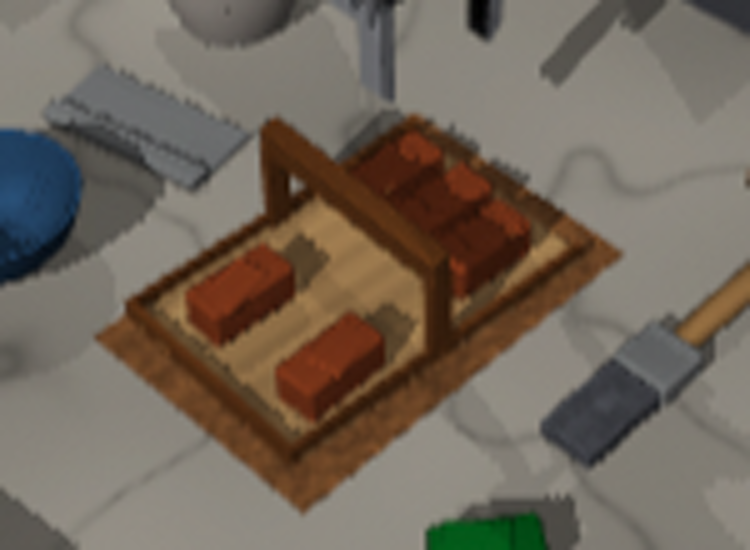

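```bash
python3 - <<'E'
import cv2
a=cv2.imread('pics/k5w.png')[85:290,380:480];cv2.imwrite('pics/z10.png',cv2.resize(a,None,fx=2.9*2,fy=2.9,interpolation=2))
E
```

```text
(no output)
```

View pics/z10.png

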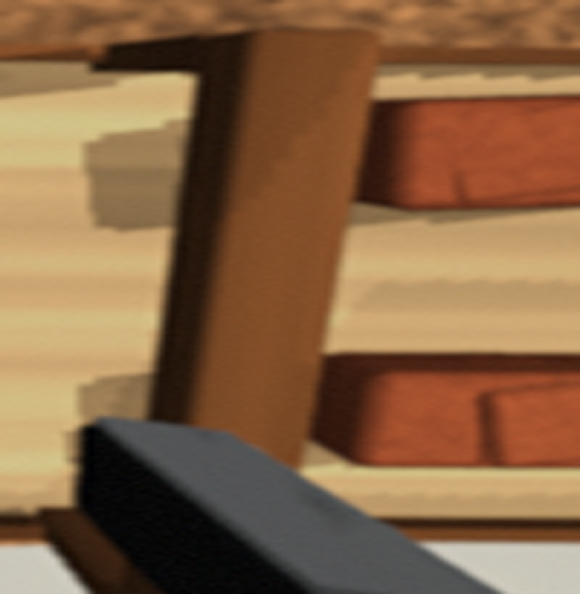

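```bash
python3 - <<'E'
from h import *
s=ctrl.state(); c=ctrl.camera('wrist'); T=np.eye(4);T[:3,:3]=s['eef_rot'];T[:3,3]=s['eef_pos'];M=T@np.array(c['mount']);c['position']=M[:3,3];c['rotation']=M[:3,:3]
P=[px2w(c,u,v,.0905)[:2] for u,v in [(423.1,95.3),(413.3,231.6),(445.2,97.1),(431.7,243.6)]]
print(np.round(P,4))
Tr=np.linalg.inv(fr(*TRAY))
for p in P: print(np.round(tp(Tr,[*p,0])[:2],4))
E
```

```text
[[0.45   0.1988]
 [0.541  0.1873]
 [0.4528 0.2128]
 [0.5515 0.1997]]
[ 0.0068 -0.0816]
[0.0074 0.0101]
[-0.0074 -0.0805]
[-0.0063  0.019 ]
```

Request:
{"fn": "apply_moves", "kwargs": {
  "series": [
    [0.25,-0.1,0,4,0,0,0],
    [0.25,-0.1,1,6.9,0,0,0],
    [0.3,-0.1,5,6.9,0,0,0],
    [0.3,-0.1,7.9,6.9,0,0,0],
    [0.4,-0.1,7.9,6.9,0,0,0]
  ]
}}

```text
time: 21.7
eef_pos: [0.5255, 0.1952, 0.0544]
eef_rot: [[0.993, -0.011, 0.12], [-0.12, -0.002, 0.993], [-0.01, -1.0, -0.003]]
contact_force: [-0.8, 0.2, -0.5]
width: 0.0588
```

```bash
python3 - <<'E'
from h import *
P=tp(fr(*TRAY),[0,0,0])
c=snap('wrist','w9.png'); d=snap('scene','w9s.png'); cv2.imwrite('pics/z11.png',cv2.resize(d['img'][150:310,270:450],None,fx=4,fy=3.7,interpolation=2))
plan(([P[0],P[1],.061],Rdown(83.1)))
E
```

```text
now t=21.80 [0.5294 0.1958 0.0584] phi 83.1 q [ 11.5  20.   96.9  -0.   63.2 -71.6] F [0.1 0.4 0.4] w 0.0564
d [0.24, -0.26, 0.03] rv [0.0, -0.0, -0.1] rows 0.1
```

View pics/z11.png

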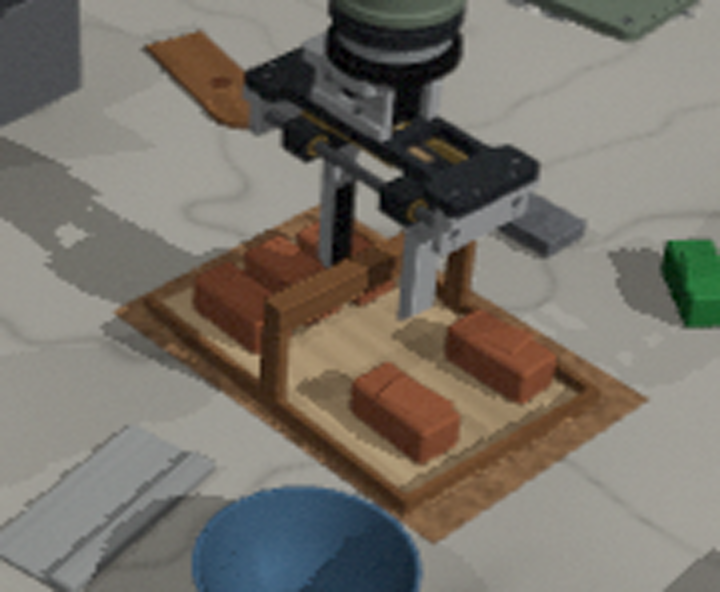

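Request:
{"fn": "apply_moves", "kwargs": {
  "series": [
    [0.6,0.2,0,0,0,0,0],
    [1,0.2,0,0,0,0,0],
    [1,0.2,0,0,0,0,0],
    [1,0.2,0,0,0,0,0],
    [1,0.2,0,0,0,0,0]
  ]
}}

```text
time: 22.42
eef_pos: [0.5325, 0.1966, 0.0598]
eef_rot: [[0.993, 0.001, 0.121], [-0.121, 0.002, 0.993], [0.001, -1.0, 0.002]]
contact_force: [-0.1, 3.1, 1.5]
width: 0.0158
```

Request:
{"fn": "apply_moves", "kwargs": {
  "series": [
    [1,0,-1,0,0,0,0],
    [1,0,-2,0,0,0,0],
    [1,0,-3,0,0,0,0],
    [1,0,-4,0,0,0,0]
  ]
}}

```text
time: 22.92
eef_pos: [0.532, 0.1957, 0.0999]
eef_rot: [[0.993, -0.0, 0.12], [-0.12, -0.0, 0.993], [-0.0, -1.0, -0.0]]
contact_force: [0.3, 0.7, -7.8]
width: 0.0158
```

```bash
python3 - <<'E'
from h import *
d=snap('scene','w10s.png'); cv2.imwrite('pics/z12.png',cv2.resize(d['img'][150:310,270:450],None,fx=4,fy=3.7,interpolation=2))
T=fr(*CAD)
R=Rdown(87.2)
yy=.155+.0
plan((tp(T,[0,.33,.17]),R),(tp(T,[0,.33,.195]),R),(tp(T,[0,.155,.195]),R))
E
```

```text
now t=22.98 [0.5331 0.196  0.1016] phi 83.1 q [ 11.5  17.   95.1  -0.   67.9 -71.6] F [ 1.4 -0.8 -7.2] w 0.0155
d [2.89, -6.84, -12.88] rv [-0.0, -4.1, 0.1] rows 2.4
d [2.89, -9.34, -12.88] rv [-0.0, -4.1, 0.1] rows 0.4
d [4.14, -9.35, -30.33] rv [-0.0, -4.1, 0.1] rows 2.8
```

View pics/z12.png

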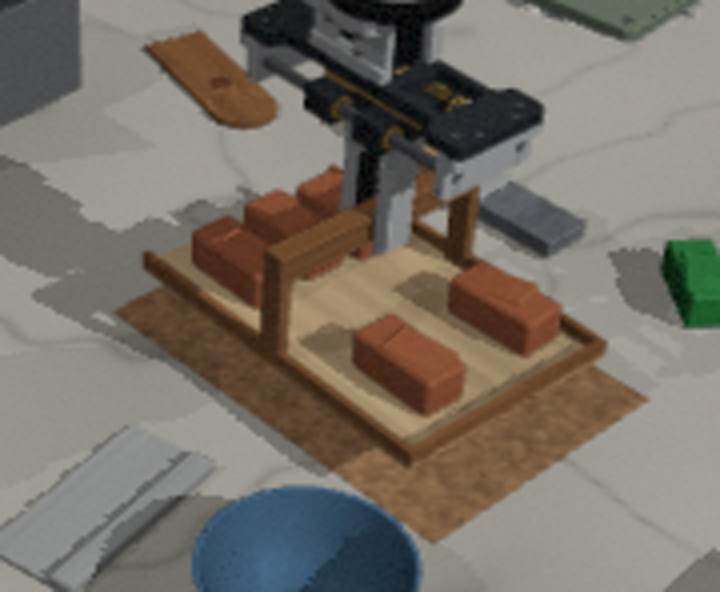

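Request:
{"fn": "apply_moves", "kwargs": {
  "series": [
    [1,0.1,-1,-0.8,0,0,0],
    [1,0.3,-2.8,-2.2,0,-0.5,0],
    [1,0.6,-4.8,-4,0,-1,0],
    [1,0.9,-6.8,-6,0,-1.5,0],
    [1,1.2,-8.6,-8,0,-2,0]
  ]
}}

```text
time: 23.6
eef_pos: [0.5347, 0.1132, 0.1873]
eef_rot: [[0.996, 0.001, 0.085], [-0.085, -0.001, 0.996], [0.001, -1.0, -0.0]]
contact_force: [0.3, -0.0, -7.9]
width: 0.0159
```

Request:
{"fn": "apply_moves", "kwargs": {
  "series": [
    [1,0.3,-0.6,-2,0,-0.3,0],
    [1,0.7,-0.8,-4.2,0,-0.6,0],
    [1,1,-0.8,-6.4,0,-0.9,0],
    [1,1.3,-0.8,-8.6,0,-1.2,0],
    [1,1.6,-0.8,-10.8,0,-1.5,0]
  ]
}}

```text
time: 24.22
eef_pos: [0.541, 0.0041, 0.1945]
eef_rot: [[0.998, 0.001, 0.06], [-0.06, -0.001, 0.998], [0.001, -1.0, -0.001]]
contact_force: [0.2, 0.2, -7.5]
width: 0.0154
```

```bash
python3 - <<'E'
from h import *
T=fr(*CAD)
R=Rdown(87.2)
plan((tp(T,[0,.155,.195]),R))
E
```

```text
now t=24.23 [0.541  0.0041 0.1945] phi 86.6 q [ -8.7   8.2  93.9  -0.   77.9 -95.3] F [ 0.2  0.2 -7.5] w 0.0154
d [0.35, -0.04, -11.43] rv [0.0, -0.6, 0.0] rows 1.8
```

Request:
{"fn": "apply_moves", "kwargs": {
  "series": [
    [1,0,0,-2.2,0,-0.3,0],
    [1,0.1,0,-4.4,0,-0.6,0],
    [1,0.2,0,-6.6,0,-0.6,0],
    [1,0.3,0,-8.6,0,-0.6,0],
    [1,0.3,0,-10.2,0,-0.6,0]
  ]
}}

```text
time: 24.85
eef_pos: [0.538, -0.0976, 0.194]
eef_rot: [[0.999, 0.001, 0.05], [-0.05, -0.0, 0.999], [0.001, -1.0, -0.0]]
contact_force: [0.4, 0.5, -8.1]
width: 0.0158
```

Request:
{"fn": "apply_moves", "kwargs": {
  "series": [
    [1,0,0,-0.8,0,0,0],
    [1,0,0,-1.2,0,0,0],
    [1,0,0,-1.2,0,0,0]
  ]
}}

```text
time: 25.22
eef_pos: [0.5375, -0.1078, 0.1933]
eef_rot: [[0.999, -0.0, 0.049], [-0.049, 0.0, 0.999], [-0.0, -1.0, 0.0]]
contact_force: [0.7, -0.2, -8.3]
width: 0.0157
```

```bash
python3 - <<'E'
from h import *
T=fr(*CAD)
s=snap('scene','k6s.png'); d=snap('side','k6d.png'); w=snap('wrist','k6w.png')
cv2.imwrite('pics/z13.png',np.hstack([cv2.resize(s['img'][20:200,150:350],None,fx=2,fy=2.2,interpolation=2),cv2.resize(d['img'][60:240,270:470],None,fx=2,fy=2.2,interpolation=2)]))
R=Rdown(87.2)
p0=tp(T,[0,.155,.195])
plan((p0,R))
def pose(b,ly,lz):
    b_=np.radians(b)
    Gy=ly+.12*np.cos(b_)-.075*np.sin(b_); Gz=lz+.12*np.sin(b_)+.075*np.cos(b_)
    # tool y dir in (caddy y, z): (sin b, -cos b)
    t=tp(T,[0,Gy+.019*np.sin(b_),Gz-.019*np.cos(b_)])
    return t, Ro.from_rotvec(b_*T[:3,0]).as_matrix()@R
for b in range(0,50,5): print(b); plan(pose(b,.035,.139))
E
```

```text
now t=25.38 [ 0.5375 -0.1074  0.1933] phi 87.2 q [ -20.4    9.2   92.9    0.    77.9 -107.6] F [-0.2 -0.5 -7.7] w 0.0156
d [0.02, -0.17, -0.28] rv [-0.0, 0.0, -0.0] rows 0.1
0
now t=25.38 [ 0.5375 -0.1074  0.1933] phi 87.2 q [ -20.4    9.2   92.9    0.    77.9 -107.6] F [-0.2 -0.5 -7.7] w 0.0156
d [0.02, -0.17, -0.28] rv [-0.0, 0.0, -0.0] rows 0.1
5
now t=25.38 [ 0.5375 -0.1074  0.1933] phi 87.2 q [ -20.4    9.2   92.9    0.    77.9 -107.6] F [-0.2 -0.5 -7.7] w 0.0156
d [0.02, -1.19, -0.82] rv [5.0, 0.0, -0.0] rows 0.5
10
now t=25.38 [ 0.5375 -0.1074  0.1933] phi 87.2 q [ -20.4    9.2   92.9    0.    77.9 -107.6] F [-0.2 -0.5 -7.7] w 0.0156
d [0.02, -2.17, -1.44] rv [10.0, 0.0, -0.0] rows 0.9
15
now t=25.38 [ 0.5375 -0.1074  0.1933] phi 87.2 q [ -20.4    9.2   92.9    0.    77.9 -107.6] F [-0.2 -0.5 -7.7] w 0.0156
d [0.02, -3.08, -2.14] rv [15.0, 0.0, -0.0] rows 1.4
20
now t=25.38 [ 0.5375 -0.1074  0.1933] phi 87.2 q [ -20.4    9.2   92.9    0.    77.9 -107.6] F [-0.2 -0.5 -7.7] w 0.0156
d [0.02, -3.94, -2.92] rv [20.0, 0.0, -0.0] rows 1.9
25
now t=25.38 [ 0.5375 -0.1074  0.1933] phi 87.2 q [ -20.4    9.2   92.9    0.    77.9 -107.6] F [-0.2 -0.5 -7.7] w 0.0156
d [0.01, -4.72, -3.77] rv [25.0, 0.0, -0.0] rows 2.3
30
now t=25.38 [ 0.5375 -0.1074  0.1933] phi 87.2 q [ -20.4    9.2   92.9    0.    77.9 -107.6] F [-0.2 -0.5 -7.7] w 0.0156
d [0.01, -5.42, -4.69] rv [30.0, 0.0, -0.0] rows 2.8
35
now t=25.38 [ 0.5375 -0.1074  0.1933] phi 87.2 q [ -20.4    9.2   92.9    0.    77.9 -107.6] F [-0.2 -0.5 -7.7] w 0.0156
d [0.01, -6.04, -5.66] rv [35.0, 0.0, -0.0] rows 3.3
40
now t=25.38 [ 0.5375 -0.1074  0.1933] phi 87.2 q [ -20.4    9.2   92.9    0.    77.9 -107.6] F [-0.2 -0.5 -7.7] w 0.0156
d [0.01, -6.57, -6.69] rv [40.0, 0.0, -0.0] rows 3.7
45
now t=25.38 [ 0.5375 -0.1074  0.1933] phi 87.2 q [ -20.4    9.2   92.9    0.    77.9 -107.6] F [-0.2 -0.5 -7.7] w 0.0156
d [0.01, -7.02, -7.75] rv [45.0, 0.0, -0.0] rows 4.2
```

View pics/z13.png

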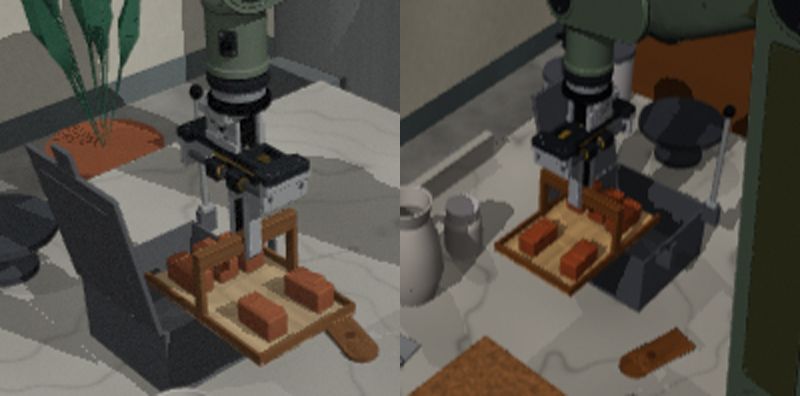

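View pics/k6w.png

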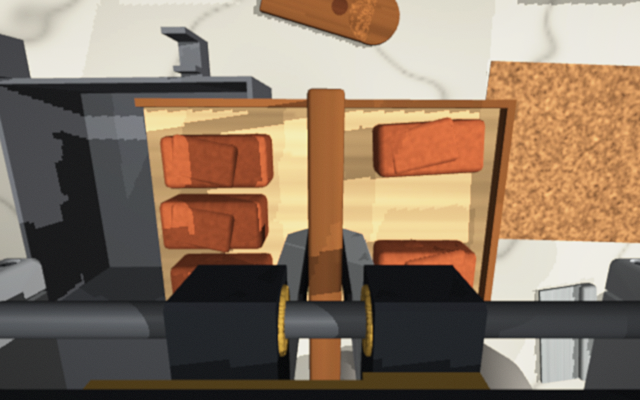

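Request:
{"fn": "apply_moves", "kwargs": {
  "series": [
    [1,0,-1,-0.8,5,0,0],
    [1,0,-1.9,-1.4,10,0,0],
    [1,0,-2.7,-2.1,15,0,0],
    [1,0,-3.4,-2.9,20,0,0],
    [1,0,-4,-3.8,25,0,0]
  ]
}}

```text
time: 26.0
eef_pos: [0.5361, -0.1469, 0.2339]
eef_rot: [[0.999, 0.021, 0.043], [-0.048, 0.421, 0.906], [0.001, -0.907, 0.422]]
contact_force: [0.3, 0.2, -8.5]
width: 0.0158
```

```bash
cat >> h.py <<'E'
def tpose(b,ly,lz,T=None):
    T=fr(*CAD); R=Rdown(87.2); b_=np.radians(b)
    Gy=ly+.12*np.cos(b_)-.075*np.sin(b_); Gz=lz+.12*np.sin(b_)+.075*np.cos(b_)
    t=tp(T,[0,Gy+.019*np.sin(b_),Gz-.019*np.cos(b_)])
    return t, Ro.from_rotvec(b_*T[:3,0]).as_matrix()@R
E
python3 - <<'E'
from h import *
s=snap('scene','k7s.png'); d=snap('side','k7d.png')
cv2.imwrite('pics/z14.png',np.hstack([cv2.resize(s['img'][20:200,150:350],None,fx=2,fy=2.2,interpolation=2),cv2.resize(d['img'][60:240,270:470],None,fx=2,fy=2.2,interpolation=2)]))
plan(*[tpose(b,.035,.13) for b in (25,28,31,34,37,40,45)])
E
```

```text
now t=26.10 [ 0.5359 -0.1492  0.2327] phi 87.0 q [ -37.2   15.5   84.3   20.4   94.4 -125.2] F [-0.5 -0.2 -9.1] w 0.0158
d [-0.02, 0.28, 0.32] rv [0.2, -0.2, 0.1] rows 0.1
d [-0.02, -0.34, 0.01] rv [3.2, -0.2, 0.1] rows 0.3
d [-0.02, -0.94, -0.33] rv [6.2, -0.2, 0.1] rows 0.3
d [-0.02, -1.52, -0.71] rv [9.2, -0.2, 0.1] rows 0.3
d [-0.02, -2.08, -1.11] rv [12.2, -0.2, 0.1] rows 0.3
d [-0.02, -2.63, -1.55] rv [15.2, -0.2, 0.1] rows 0.3
d [-0.01, -3.47, -2.33] rv [20.2, -0.2, 0.1] rows 0.5
```

View pics/z14.png

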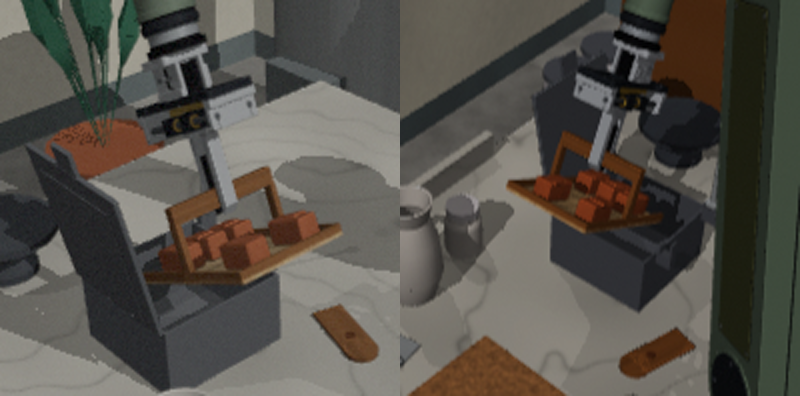

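Request:
{"fn": "apply_moves", "kwargs": {
  "series": [
    [1,0,-0.3,0,3,0,0],
    [1,0,-0.9,-0.3,6,0,0],
    [1,0,-1.5,-0.7,9,0,0],
    [1,0,-1.5,-0.7,9,0,0]
  ]
}}

```text
time: 26.6
eef_pos: [0.5354, -0.159, 0.2441]
eef_rot: [[0.999, 0.028, 0.041], [-0.049, 0.558, 0.828], [0.0, -0.829, 0.559]]
contact_force: [0.3, 0.7, -5.8]
width: 0.0157
```

```bash
python3 - <<'E'
from h import *
s=snap('scene','k8s.png'); d=snap('side','k8d.png')
cv2.imwrite('pics/z15.png',np.hstack([cv2.resize(s['img'][20:200,150:350],None,fx=2,fy=2.2,interpolation=2),cv2.resize(d['img'][60:240,270:470],None,fx=2,fy=2.2,interpolation=2)]))
plan(*[tpose(b,.035,.13) for b in (34,37,40,45)])
E
```

```text
now t=26.70 [ 0.5355 -0.1581  0.2446] phi 87.3 q [ -41.4   19.4   81.1   26.4  101.  -128.5] F [ 0.2  0.3 -5.7] w 0.0162
d [-0.03, -0.12, -0.38] rv [0.1, 0.1, 0.0] rows 0.1
d [-0.03, -0.74, -0.69] rv [3.1, 0.1, 0.0] rows 0.3
d [-0.03, -1.35, -1.04] rv [6.1, 0.1, 0.0] rows 0.3
d [-0.03, -2.31, -1.67] rv [11.1, 0.1, 0.0] rows 0.5
```

View pics/z15.png

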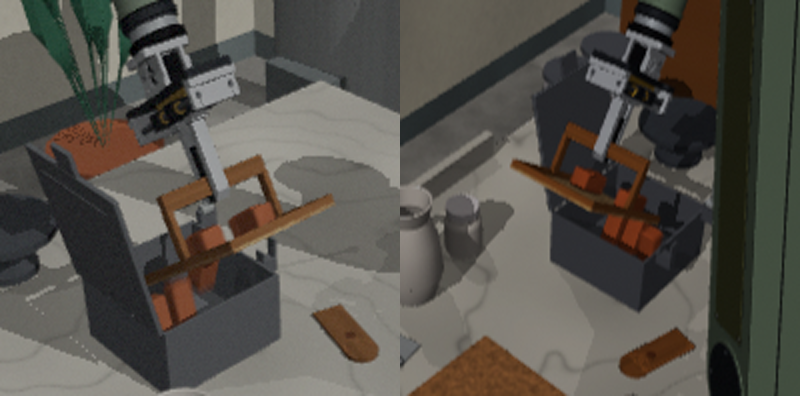

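Three lumps are falling into the caddy; continuing the tilt for the last ones.

Request:
{"fn": "apply_moves", "kwargs": {
  "series": [
    [1,0,-0.5,-0.6,2,0,0],
    [1,0,-1,-0.9,4,0,0],
    [1,0,-1.4,-1,6,0,0],
    [1,0,-1.4,-1,6,0,0]
  ]
}}

```text
time: 27.2
eef_pos: [0.5342, -0.1758, 0.2497]
eef_rot: [[0.999, 0.032, 0.039], [-0.05, 0.643, 0.765], [-0.0, -0.765, 0.643]]
contact_force: [-0.2, 0.1, -3.6]
width: 0.0153
```

```bash
python3 - <<'E'
from h import *
s=snap('scene','k9s.png'); d=snap('side','k9d.png')
cv2.imwrite('pics/z16.png',np.hstack([cv2.resize(s['img'][20:200,150:350],None,fx=2,fy=2.2,interpolation=2),cv2.resize(d['img'][60:240,270:470],None,fx=2,fy=2.2,interpolation=2)]))
plan(*[tpose(b,.035,.13) for b in (40,45,50)])
E
```

```text
now t=27.30 [ 0.5343 -0.175   0.25  ] phi 87.2 q [ -44.6   23.    78.2   29.9  105.7 -130.5] F [ 0.2  0.1 -3.8] w 0.0159
d [0.01, 0.05, 0.07] rv [-0.0, -0.0, 0.0] rows 0.0
d [0.01, -0.98, -0.47] rv [5.0, -0.0, 0.0] rows 0.5
d [0.01, -1.95, -1.09] rv [10.0, -0.0, 0.0] rows 0.5
```

View pics/z16.png

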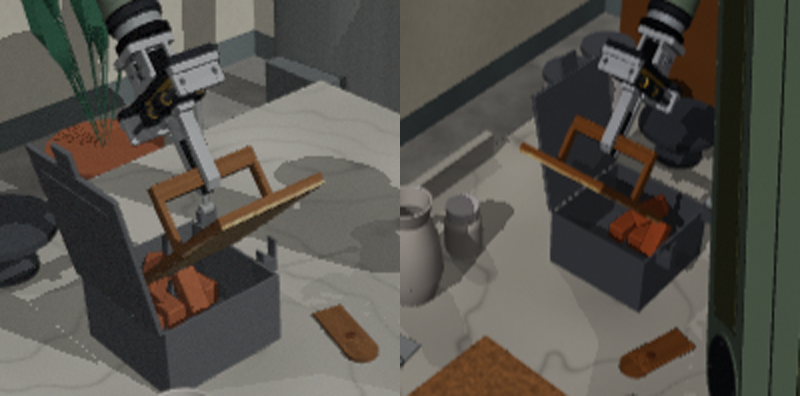

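```bash
python3 - <<'E'
from h import *
plan(tpose(40,.05,.16),tpose(30,.06,.17),tpose(20,.07,.17),tpose(10,.09,.16),tpose(0,.11,.15))
E
```

```text
now t=27.30 [ 0.5343 -0.175   0.25  ] phi 87.2 q [ -44.6   23.    78.2   29.9  105.7 -130.5] F [ 0.2  0.1 -3.8] w 0.0159
d [0.01, -1.29, 3.14] rv [-0.0, -0.0, 0.0] rows 0.5
d [0.01, 0.76, 5.34] rv [-10.0, -0.0, 0.0] rows 0.9
d [0.01, 3.68, 6.51] rv [-20.0, -0.0, 0.0] rows 0.9
d [0.01, 8.04, 7.4] rv [-30.0, -0.0, 0.0] rows 0.9
d [0.01, 12.36, 7.88] rv [-40.0, -0.0, 0.0] rows 0.9
```

Request:
{"fn": "apply_moves", "kwargs": {
  "series": [
    [1,0,-1.3,3.1,0,0,0],
    [1,0,0.8,5.3,-10,0,0],
    [1,0,3.7,6.5,-20,0,0],
    [1,0,8,7.4,-30,0,0],
    [1,0,12.3,7.9,-40,0,0]
  ]
}}

```text
time: 27.92
eef_pos: [0.5415, -0.0339, 0.208]
eef_rot: [[0.999, 0.004, 0.049], [-0.049, -0.004, 0.999], [0.004, -1.0, -0.004]]
contact_force: [0.6, 1.0, -3.6]
width: 0.0159
```

Request:
{"fn": "apply_moves", "kwargs": {
  "series": [
    [1,0,0,4,0,0,0],
    [1,0,0,9,0,0,0],
    [1,0,0,14,0,0,0]
  ]
}}

```text
time: 28.3
eef_pos: [0.5469, 0.1072, 0.2068]
eef_rot: [[0.999, -0.001, 0.048], [-0.048, 0.002, 0.999], [-0.001, -1.0, 0.002]]
contact_force: [1.4, 1.0, -3.1]
width: 0.0155
```

```bash
python3 - <<'E'
from h import *
s=snap('scene','k10s.png'); d=snap('side','k10d.png')
cv2.imwrite('pics/z17.png',np.hstack([cv2.resize(s['img'][60:200,180:320],None,fx=2.85,fy=3,interpolation=2),cv2.resize(d['img'][100:240,320:460],None,fx=2.85,fy=3,interpolation=2)]))
plan(([MAT[0],MAT[1],.18],Rdown(np.degrees(MAT[2])+180)),([MAT[0],MAT[1],.07],Rdown(np.degrees(MAT[2])+180)))
E
```

```text
now t=28.40 [0.5466 0.1103 0.2067] phi 87.6 q [  2.4   9.7  90.7   0.2  79.7 -85.2] F [ 0.4 -0.  -3.2] w 0.0160
d [-2.53, 2.71, 8.71] rv [-0.2, 1.8, -0.1] rows 1.5
d [-2.52, 13.71, 8.66] rv [-0.2, 1.8, -0.1] rows 1.8
```

View pics/z17.png

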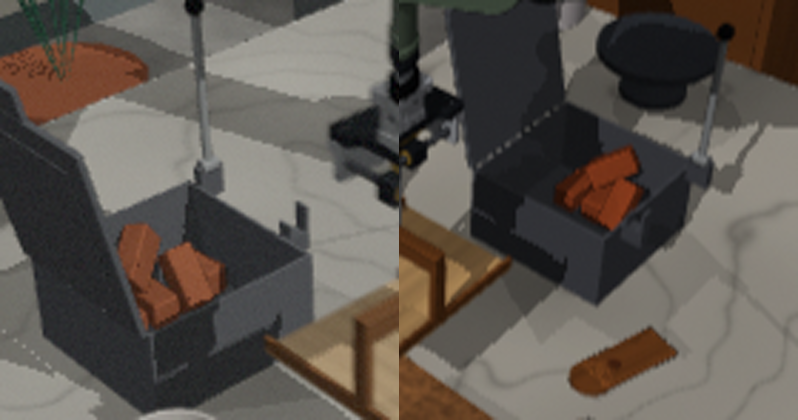

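Request:
{"fn": "apply_moves", "kwargs": {
  "series": [
    [1,-0.8,1,3,0,0.6,0],
    [1,-1.7,3,6,0,1.2,0],
    [1,-2.5,6,8.7,0,1.8,0],
    [1,-2.5,9,8.7,0,1.8,0],
    [1,-2.5,11,8.7,0,1.8,0]
  ]
}}

```text
time: 29.02
eef_pos: [0.5254, 0.1928, 0.095]
eef_rot: [[0.997, -0.004, 0.08], [-0.08, 0.0, 0.997], [-0.004, -1.0, -0.0]]
contact_force: [-0.9, -0.2, -2.7]
width: 0.0154
```

Request:
{"fn": "apply_moves", "kwargs": {
  "series": [
    [1,0,0.6,0,0,0,0],
    [1,0,1.2,0,0,0,0],
    [1,0,1.2,0,0,0,0]
  ]
}}

```text
time: 29.4
eef_pos: [0.5275, 0.1925, 0.0851]
eef_rot: [[0.997, 0.0, 0.081], [-0.081, 0.0, 0.997], [0.0, -1.0, 0.0]]
contact_force: [-0.4, 1.3, -3.1]
width: 0.0162
```

```bash
python3 - <<'E'
from h import *
s=snap('scene','k11s.png'); d=snap('side','k11d.png')
cv2.imwrite('pics/z18.png',np.hstack([cv2.resize(s['img'][150:310,270:450],None,fx=2.2,fy=2.6,interpolation=2),cv2.resize(d['img'][180:320,230:390],None,fx=2.4,fy=2.97,interpolation=2)[:416]]))
plan(([MAT[0],MAT[1],.0605],Rdown(np.degrees(MAT[2])+180)))
E
```

```text
now t=29.50 [0.528  0.1927 0.0856] phi 85.4 q [ 11.2  17.5  96.5   0.   65.9 -74.2] F [ 0.2  0.1 -2.1] w 0.0157
d [-0.34, 2.5, 0.55] rv [-0.0, -0.4, 0.1] rows 0.4
```

View pics/z18.png

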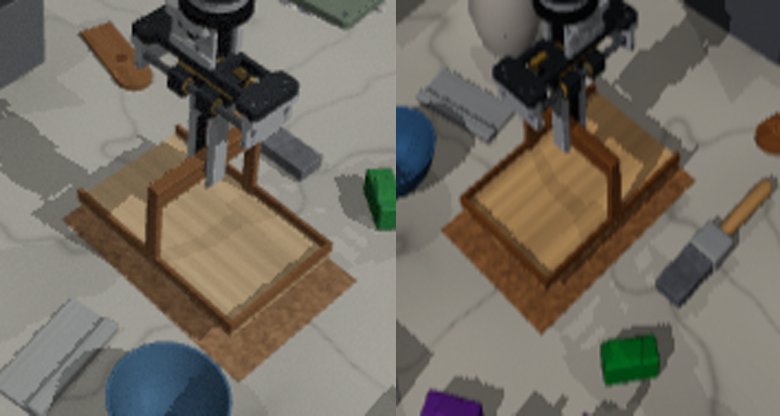

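Request:
{"fn": "apply_moves", "kwargs": {
  "series": [
    [1,-0.3,0.8,0.5,0,0,0],
    [1,-0.3,1.6,0.5,0,0,0],
    [1,-0.3,2.2,0.5,0,0,0],
    [1,-0.3,2.5,0.5,0,0,0],
    [1,-0.3,2.5,0.5,0,0,0]
  ]
}}

```text
time: 30.12
eef_pos: [0.5247, 0.1979, 0.0599]
eef_rot: [[0.997, -0.0, 0.08], [-0.08, 0.0, 0.997], [-0.0, -1.0, 0.0]]
contact_force: [-2.4, 0.6, 0.8]
width: 0.0158
```

Request:
{"fn": "apply_moves", "kwargs": {
  "series": [
    [0.7,0,0,0,0,0,0],
    [0.5,0,0,0,0,0,0],
    [0.3,0,0,0,0,0,0],
    [0.3,0,0,0,0,0,0]
  ]
}}

```text
time: 30.62
eef_pos: [0.5248, 0.1979, 0.0597]
eef_rot: [[0.997, 0.0, 0.08], [-0.08, 0.0, 0.997], [0.0, -1.0, 0.0]]
contact_force: [-0.5, 0.3, -0.5]
width: 0.0521
```

Request:
{"fn": "apply_moves", "kwargs": {
  "series": [
    [0.3,0,-4,0,0,0,0],
    [0.3,0,-9,0,0,0,0],
    [0.3,0,-14,0,0,0,0],
    [0.3,0,-14,0,0,0,0]
  ]
}}

```text
time: 31.12
eef_pos: [0.5283, 0.1987, 0.2054]
eef_rot: [[0.997, 0.011, 0.08], [-0.08, 0.002, 0.997], [0.011, -1.0, 0.003]]
contact_force: [0.7, -0.3, -1.0]
width: 0.0655
```

```bash
python3 - <<'E'
from h import *
s=snap('scene','k12s.png'); d=snap('side','k12d.png'); w=snap('wrist','k12w.png')
cv2.imwrite('pics/z19.png',np.hstack([cv2.resize(s['img'][150:310,270:450],None,fx=2.2,fy=2.6,interpolation=2),cv2.resize(d['img'][180:320,230:390],None,fx=2.4,fy=2.97,interpolation=2)[:416]]))
plan()
E
```

```text
now t=31.27 [0.5238 0.1977 0.1985] phi 85.4 q [ 11.8  10.4  90.9   0.   78.8 -73.6] F [-0.4  0.5 -0.1] w 0.0656
```

View pics/z19.png

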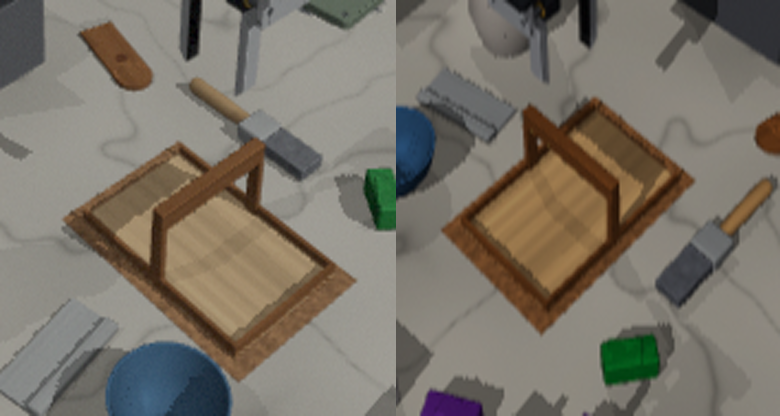

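View pics/k12w.png

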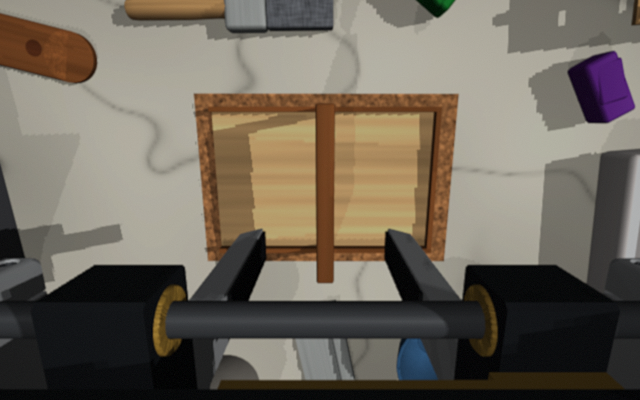

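```bash
python3 - <<'E'
from h import *
plan(([.5,-.22,.36],Rdown(87)))
E
```

```text
now t=31.27 [0.5238 0.1977 0.1985] phi 85.4 q [ 11.8  10.4  90.9   0.   78.8 -73.6] F [-0.4  0.5 -0.1] w 0.0656
d [0.95, -16.13, -41.83] rv [0.0, -1.6, -0.1] rows 7.2
```

Request:
{"fn": "apply_moves", "kwargs": {
  "series": [
    [1,0,-5,-2,0,0,0],
    [1,0.2,-10,-6,0,-0.5,0],
    [1,0.4,-14,-12,0,-0.8,0],
    [1,0.5,-16,-18,0,-1,0],
    [1,0.6,-16,-24,0,-1.6,0]
  ]
}}

```text
time: 31.9
eef_pos: [0.5119, -0.035, 0.3591]
eef_rot: [[0.999, 0.0, 0.051], [-0.051, 0.0, 0.999], [0.0, -1.0, 0.0]]
contact_force: [0.1, -0.2, -0.5]
width: 0.0193
```

Request:
{"fn": "apply_moves", "kwargs": {
  "series": [
    [1,0,0,-6,0,0,0],
    [1,0.2,0,-12,0,0,0],
    [1,0.3,0,-17.6,0,0,0],
    [1,0.3,0,-17.6,0,0,0]
  ]
}}

```text
time: 32.4
eef_pos: [0.5042, -0.2125, 0.3556]
eef_rot: [[0.998, -0.005, 0.058], [-0.058, 0.003, 0.998], [-0.006, -1.0, 0.002]]
contact_force: [1.1, 0.8, -0.3]
width: 0.0007
```

```bash
python3 - <<'E'
from h import *
w=snap('wrist','k13w.png'); s=snap('scene','k13s.png');d=snap('side','k13d.png')
cv2.imwrite('pics/z20.png',np.hstack([cv2.resize(s['img'][60:200,180:320],None,fx=2.85,fy=3,interpolation=2),cv2.resize(d['img'][100:240,320:460],None,fx=2.85,fy=3,interpolation=2)]))
plan()
E
```

```text
now t=32.55 [ 0.5053 -0.2084  0.3574] phi 87.0 q [ -31.5    4.3   79.3    0.    96.7 -118.5] F [-0.7 -0.7  0.2] w 0.0006
```

View pics/k13w.png

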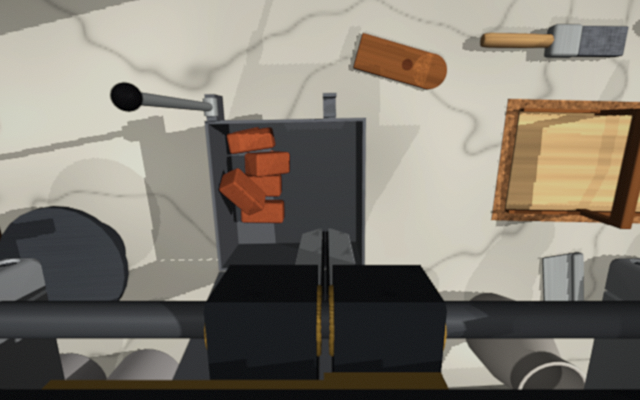

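View pics/z20.png

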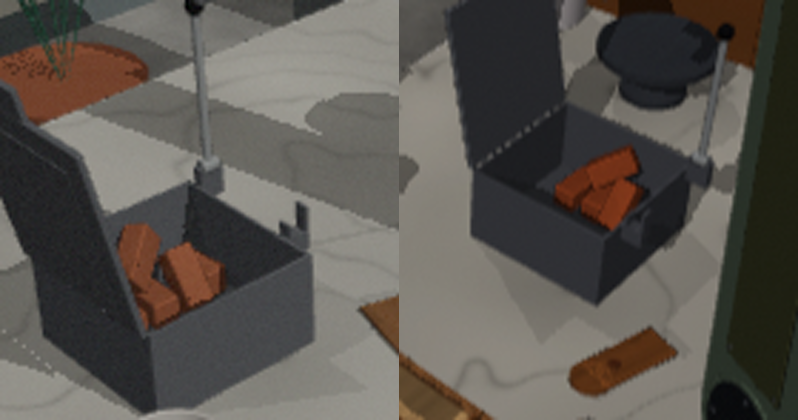

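```bash
python3 - <<'E'
from h import *
from scipy.optimize import least_squares
w=snap('wrist','k14w.png'); s=snap('scene','k14s.png');d=snap('side','k14d.png')
f=lambda p: np.r_[np.array(w2px(w,p))-[243,190],np.array(w2px(s,p))-[228.4,143.3],np.array(w2px(d,p))-[394.7,155]]
r=least_squares(f,[.53,-.3,.07]); print(r.x,np.round(r.fun,1), tp(np.linalg.inv(fr(*CAD)),r.x))
for z in (.06,.08,.1): print(z,[np.round(tp(np.linalg.inv(fr(*CAD)),px2w(w,u,v,z)),3) for u,v in [(243,190),(222,186),(255,140)]])
T=fr(*CAD); R=Rdown(87.2)
plan((tp(T,[.06,.13,.36]),R),(tp(T,[.2,.13,.36]),R),(tp(T,[.2,.03,.36]),R),(tp(T,[.2,.03,.255]),R))
E
```

```text
[ 0.52539233 -0.32373605  0.07121051] [-0.3 -0.3  0.3  0.2 -1.  -0.4] [-0.00172523 -0.05889124  0.07121051]
0.06 [array([ 0.001, -0.061,  0.06 ]), array([-0.005, -0.091,  0.06 ]), array([-0.069, -0.041,  0.06 ])]
0.08 [array([-0.003, -0.056,  0.08 ]), array([-0.009, -0.085,  0.08 ]), array([-0.07 , -0.037,  0.08 ])]
0.1 [array([-0.007, -0.052,  0.1  ]), array([-0.012, -0.078,  0.1  ]), array([-0.071, -0.033,  0.1  ])]
now t=32.70 [ 0.5059 -0.2078  0.3588] phi 87.1 q [ -31.4    4.2   79.2    0.    96.7 -118.5] F [ 0.   0.4 -0.6] w 0.0004
d [8.68, -0.12, 7.41] rv [-0.0, -0.1, -0.0] rows 1.8
d [22.68, -0.13, 7.43] rv [-0.0, -0.1, -0.0] rows 2.2
d [22.69, -0.13, -2.57] rv [-0.0, -0.1, -0.0] rows 1.6
d [22.7, 10.37, -2.58] rv [-0.0, -0.1, -0.0] rows 1.7
```

Request:
{"fn": "apply_moves", "kwargs": {
  "series": [
    [1,5,0,-0.5,0,0,0],
    [1,10.5,0,-1,0,0,0],
    [1,16,0,-1,0,0,0],
    [1,21,0,-1,0,0,0],
    [1,22.7,0,-1,0,0,0]
  ]
}}

```text
time: 33.33
eef_pos: [0.7342, -0.2289, 0.3564]
eef_rot: [[0.999, -0.002, 0.049], [-0.049, 0.001, 0.999], [-0.002, -1.0, 0.001]]
contact_force: [0.5, -0.1, -0.2]
width: 0.0007
```

Request:
{"fn": "apply_moves", "kwargs": {
  "series": [
    [1,0,3,0,0,0,0],
    [1,0,7,0,0,0,0],
    [1,0,10.3,0,0,0,0],
    [1,0,10.3,0,0,0,0]
  ]
}}

```text
time: 33.83
eef_pos: [0.7302, -0.2287, 0.2515]
eef_rot: [[0.999, -0.008, 0.05], [-0.05, 0.003, 0.999], [-0.008, -1.0, 0.003]]
contact_force: [-0.8, -0.4, -0.1]
width: 0.0004
```

```bash
python3 - <<'E'
from h import *
T=fr(*CAD);R=Rdown(87.2)
L=[]
for th in [1.55,1.35,1.15,.95,.75,.55,.38,.22,.08,0]:
    r=.17
    q=lidpt(th,r,.045,.008)
    L.append((tp(T,[q[0]+.004,q[1],q[2]-.003 if th<1.4 else .255]),R))
s=snap('scene','k15s.png');d=snap('side','k15d.png')
cv2.imwrite('pics/z21.png',np.hstack([cv2.resize(s['img'][0:200,140:340],None,fx=2,fy=2.2,interpolation=2),cv2.resize(d['img'][40:240,270:470],None,fx=2,fy=2.2,interpolation=2)]))
plan(*L)
E
```

```text
now t=33.92 [ 0.7324 -0.2302  0.2572] phi 87.1 q [ -23.9   34.5   51.5    0.    94.  -111. ] F [ 0.4 -0.5  0.2] w 0.0006
d [-9.2, 0.21, 0.02] rv [0.0, -0.1, 0.0] rows 1.5
d [-12.59, -0.76, 0.01] rv [0.0, -0.1, 0.0] rows 0.6
d [-15.86, 0.16, 0.01] rv [0.0, -0.1, 0.0] rows 0.5
d [-18.88, 1.71, 0.0] rv [0.0, -0.1, 0.0] rows 0.5
d [-21.54, 3.83, -0.0] rv [0.0, -0.1, 0.0] rows 0.5
d [-23.72, 6.43, -0.01] rv [0.0, -0.1, 0.0] rows 0.5
d [-25.14, 8.95, -0.01] rv [0.0, -0.1, 0.0] rows 0.5
d [-26.07, 11.5, -0.01] rv [0.0, -0.1, 0.0] rows 0.4
d [-26.54, 13.84, -0.01] rv [0.0, -0.1, 0.0] rows 0.4
d [-26.66, 15.19, -0.01] rv [0.0, -0.1, 0.0] rows 0.2
```

View pics/z21.png

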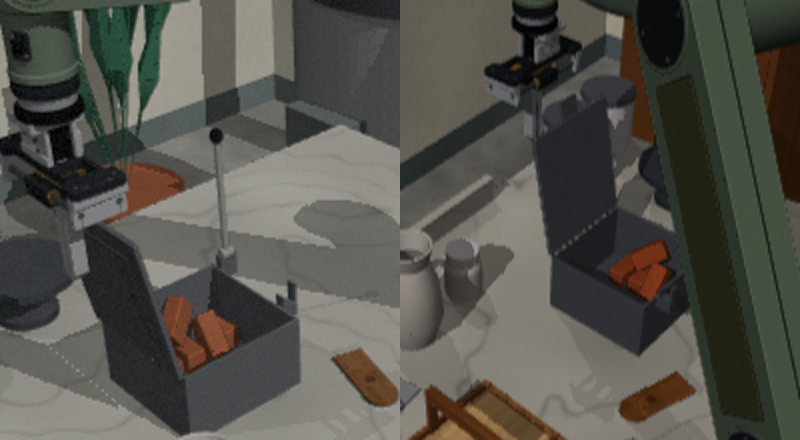

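Request:
{"fn": "apply_moves", "kwargs": {
  "series": [
    [1,-5,0.2,0,0,0,0],
    [1,-9.2,0.2,0,0,0,0],
    [1,-12.6,-0.7,0,0,0,0],
    [1,-15.9,0.2,0,0,0,0],
    [1,-18.9,1.7,0,0,0,0]
  ]
}}

```text
time: 34.55
eef_pos: [0.5448, -0.2224, 0.2441]
eef_rot: [[0.999, 0.009, 0.052], [-0.052, -0.005, 0.999], [0.009, -1.0, -0.005]]
contact_force: [2.0, -0.7, -0.4]
width: 0.0005
```

Request:
{"fn": "apply_moves", "kwargs": {
  "series": [
    [1,-2.7,2.1,0,0,0,0],
    [1,-4.8,4.7,0,0,0,0],
    [1,-6.2,7.2,0,0,0,0],
    [1,-7.2,9.8,0,0,0,0]
  ]
}}

```text
time: 35.05
eef_pos: [0.4732, -0.2189, 0.1443]
eef_rot: [[0.999, 0.006, 0.052], [-0.052, -0.004, 0.999], [0.006, -1.0, -0.004]]
contact_force: [0.5, -0.8, -0.0]
width: 0.0001
```

```bash
python3 - <<'E'
from h import *
T=fr(*CAD);R=Rdown(87.2)
s=snap('scene','k16s.png');d=snap('side','k16d.png')
cv2.imwrite('pics/z22.png',np.hstack([cv2.resize(s['img'][0:200,140:340],None,fx=2,fy=2.2,interpolation=2),cv2.resize(d['img'][40:240,270:470],None,fx=2,fy=2.2,interpolation=2)]))
plan((tp(T,[-.066,.045,.105]),R))
E
```

```text
now t=35.15 [ 0.4703 -0.2171  0.1411] phi 87.0 q [ -34.4    8.6  100.1   -0.    71.3 -121.3] F [ 0.3 -1.1 -0.2] w 0.0004
d [-0.4, 3.61, 0.01] rv [-0.0, -0.2, -0.1] rows 0.6
```

View pics/z22.png

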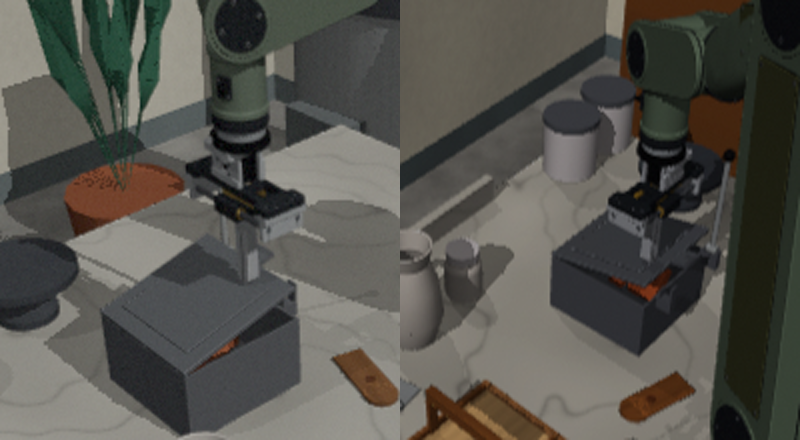

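Lid nearly shut (~0.2 rad). Pressing it down.

Request:
{"fn": "apply_moves", "kwargs": {
  "series": [
    [1,-0.4,1.2,0,0,0,0],
    [1,-0.4,2.4,0,0,0,0],
    [1,-0.4,3.4,0,0,0,0],
    [1,-0.4,3.6,0,0,0,0]
  ]
}}

```text
time: 35.65
eef_pos: [0.4681, -0.2179, 0.1083]
eef_rot: [[0.999, 0.0, 0.052], [-0.052, -0.001, 0.999], [0.0, -1.0, -0.001]]
contact_force: [-8.2, 4.5, 26.8]
width: 0.0006
```

```bash
python3 - <<'E'
from h import *
s=snap('scene','k17s.png');d=snap('side','k17d.png')
cv2.imwrite('pics/z23.png',np.hstack([cv2.resize(s['img'][60:200,180:320],None,fx=2.85,fy=3,interpolation=2),cv2.resize(d['img'][100:240,320:460],None,fx=2.85,fy=3,interpolation=2)]))
plan()
E
```

```text
now t=35.75 [ 0.4681 -0.2178  0.1084] phi 87.0 q [ -34.6   10.7  102.    -0.    67.3 -121.6] F [-4.9  4.2 18.4] w 0.0009
```

View pics/z23.png

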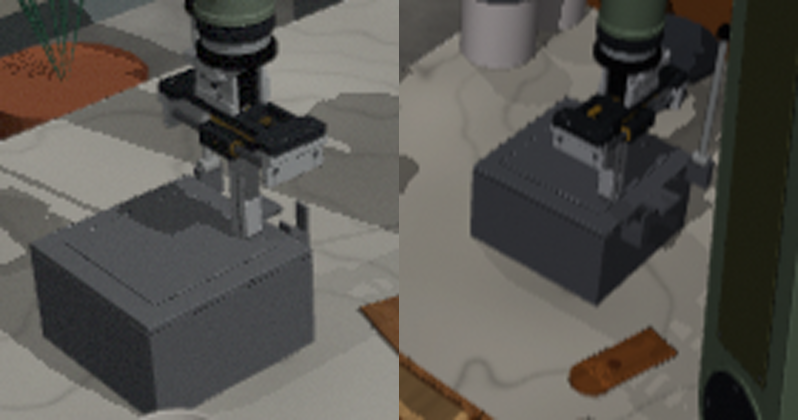

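```bash
python3 - <<'E'
from h import *
T=fr(*CAD)
plan((tp(T,[-.066,.045,.2]),Rdown(75)),(tp(T,[-.1,-.05,.36]),Rdown(40)),(tp(T,[-.115,-.15,.36]),Rdown(-2.8)))
E
```

```text
now t=35.75 [ 0.4681 -0.2178  0.1084] phi 87.0 q [ -34.6   10.7  102.    -0.    67.3 -121.6] F [-4.9  4.2 18.4] w 0.0009
d [-0.18, -9.16, 0.08] rv [0.0, 12.0, 0.0] rows 1.5
d [-3.54, -25.15, -9.44] rv [0.0, 47.0, 0.1] rows 3.3
d [-5.01, -25.14, -19.44] rv [0.0, 89.8, 0.1] rows 4.0
```

Request:
{"fn": "apply_moves", "kwargs": {
  "series": [
    [1,0,-5,0,0,0,0],
    [1,0,-11,0,0,0,0],
    [1,0,-17,0,0,0,0],
    [1,0,-23,0,0,8,0],
    [1,0,-25.2,-2,0,18,0]
  ]
}}

```text
time: 36.38
eef_pos: [0.468, -0.2377, 0.3623]
eef_rot: [[0.932, 0.007, 0.361], [-0.361, -0.005, 0.932], [0.008, -1.0, -0.002]]
contact_force: [0.1, 0.6, 0.5]
width: 0.0003
```

```bash
python3 - <<'E'
from h import *
T=fr(*CAD)
plan((tp(T,[-.115,-.15,.36]),Rdown(20)))
s=snap('scene','k18s.png');d=snap('side','k18d.png')
cv2.imwrite('pics/z24.png',np.hstack([cv2.resize(s['img'][40:200,160:320],None,fx=2.5,fy=2.6,interpolation=2),cv2.resize(d['img'][80:240,310:470],None,fx=2.5,fy=2.6,interpolation=2)]))
E
```

```text
now t=36.38 [ 0.468  -0.2377  0.3623] phi 68.8 q [ -36.4    1.    82.2    0.    96.4 -105.2] F [0.1 0.6 0.5] w 0.0003
d [0.58, 0.26, -18.17] rv [-0.1, 48.8, 0.5] rows 4.6
```

View pics/z24.png

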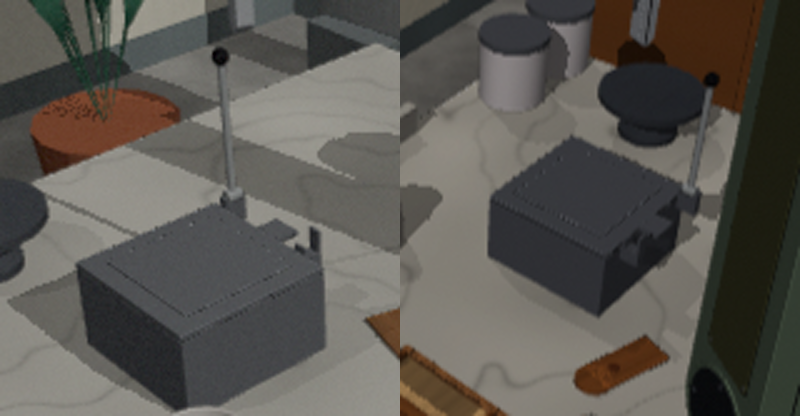

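Request:
{"fn": "apply_moves", "kwargs": {
  "series": [
    [1,0.1,0,-3.6,0,10,0],
    [1,0.2,0,-7.2,0,20,0],
    [1,0.3,0,-11,0,30,0],
    [1,0.5,0,-15,0,40,0],
    [1,0.6,0,-18.2,0,50,0]
  ]
}}

```text
time: 37.1
eef_pos: [0.4058, -0.4096, 0.3541]
eef_rot: [[0.323, -0.002, 0.946], [-0.946, 0.004, 0.323], [-0.005, -1.0, -0.001]]
contact_force: [0.4, -0.9, 0.1]
width: 0.0002
```

```bash
python3 - <<'E'
from h import *
from scipy.optimize import least_squares
T=fr(*CAD)
s=snap('scene','k19s.png');d=snap('side','k19d.png')
f=lambda p: np.r_[np.array(w2px(s,p))-[248,61.9],np.array(w2px(d,p))-[434.4,110.8]]
r=least_squares(f,[.4,-.35,.28]); print(r.x,np.round(r.fun,1), 'caddy',tp(np.linalg.inv(T),r.x))
for c,n in ((s,'s'),(d,'d')):
    for x in ctrl.search_frame(c,'hook_knob')[:1]: print(n,np.array(x['location'])*[640,400],x['score'])
cv2.imwrite('pics/z25.png',np.hstack([cv2.resize(s['img'][30:190,160:320],None,fx=2.5,fy=2.6,interpolation=2),cv2.resize(d['img'][80:240,310:470],None,fx=2.5,fy=2.6,interpolation=2)]))
plan((tp(T,[-.115,-.15,.36]),Rdown(-2.8)))
E
```

```text
[ 0.41099202 -0.3486936   0.28411496] [-0.2 -0.4 -0.1  0.5] caddy [-0.1147658  -0.08942221  0.28411496]
s [249.472  81.92 ] 0.54
d [432.384 115.92 ] 0.65
now t=37.30 [ 0.4063 -0.4085  0.3548] phi 19.2 q [-53.8   8.1  75.4   0.1  96.8 -73. ] F [ 0.2  0.6 -0.4] w 0.0006
d [0.11, -0.52, 0.12] rv [0.1, 22.0, -0.2] rows 2.1
```

View pics/z25.png

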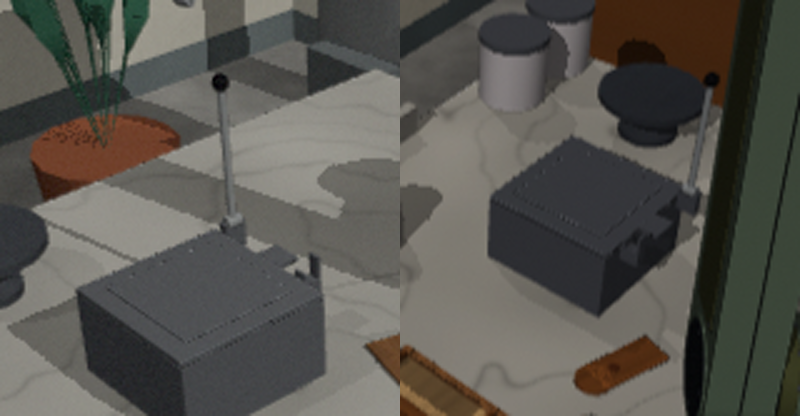

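Request:
{"fn": "apply_moves", "kwargs": {
  "series": [
    [1,0.1,0,0.1,0,10.5,0],
    [1,0.1,3,0.1,0,21,0],
    [1,0.1,8,0.1,0,22,0],
    [1,0.1,13,0.1,0,22,0],
    [1,0.1,13,0.1,0,22,0]
  ]
}}

```text
time: 37.92
eef_pos: [0.4062, -0.4053, 0.2217]
eef_rot: [[-0.048, -0.007, 0.999], [-0.999, 0.01, -0.048], [-0.01, -1.0, -0.007]]
contact_force: [0.6, 0.9, -0.3]
width: 0.0007
```

```bash
python3 - <<'E'
from h import *
T=fr(*CAD)
L=[]
r=.11
for h in [1.5,1.2,.9,.65,.42,.2,.08,0]:
    y=-.085+r*np.cos(h)-.005*np.sin(h)-.008*min(1,np.sin(h)*1.5); z=.118+r*np.sin(h)+.005*np.cos(h)
    L.append((tp(T,[-.115,y+.003*np.sin(h),z-.003]),Rdown(-2.8)))
plan(*L)
E
```

```text
now t=37.92 [ 0.4062 -0.4053  0.2217] phi -2.8 q [-53.6  11.5  86.8   0.   82.4 -50.8] F [ 0.6  0.9 -0.3] w 0.0007
d [-5.9, -0.28, 0.18] rv [0.4, 0.0, -0.6] rows 0.9
d [-9.12, 0.32, 0.19] rv [0.4, 0.0, -0.6] rows 0.5
d [-11.98, 1.85, 0.2] rv [0.4, 0.0, -0.6] rows 0.5
d [-13.99, 3.75, 0.21] rv [0.4, 0.0, -0.6] rows 0.4
d [-15.54, 5.87, 0.23] rv [0.4, 0.0, -0.6] rows 0.4
d [-16.54, 8.15, 0.25] rv [0.4, 0.0, -0.6] rows 0.4
d [-16.88, 9.45, 0.26] rv [0.4, 0.0, -0.6] rows 0.2
d [-17.02, 10.33, 0.26] rv [0.4, 0.0, -0.6] rows 0.1
```

Request:
{"fn": "apply_moves", "kwargs": {
  "series": [
    [1,-3,-0.2,0.2,0,0,0],
    [1,-6,-0.2,0.2,0,0,0],
    [1,-9.1,0.3,0.2,0,0,0],
    [1,-12,1.9,0.2,0,0,0],
    [1,-14,3.8,0.2,0,0,0]
  ]
}}

```text
time: 38.55
eef_pos: [0.4194, -0.2701, 0.1926]
eef_rot: [[-0.049, 0.005, 0.999], [-0.999, -0.004, -0.049], [0.004, -1.0, 0.006]]
contact_force: [0.9, -0.6, 0.9]
width: 0.0003
```

Request:
{"fn": "apply_moves", "kwargs": {
  "series": [
    [1,-1.5,2.1,0,0,0,0],
    [1,-2.5,4.3,0,0,0,0],
    [1,-2.9,5.7,0,0,0,0]
  ]
}}

```text
time: 38.92
eef_pos: [0.4202, -0.2412, 0.1337]
eef_rot: [[-0.05, 0.003, 0.999], [-0.999, -0.002, -0.05], [0.002, -1.0, 0.003]]
contact_force: [0.1, -0.0, 0.5]
width: 0.0004
```

```bash
python3 - <<'E'
from h import *
T=fr(*CAD)
s=snap('scene','k20s.png');d=snap('side','k20d.png')
cv2.imwrite('pics/z26.png',np.hstack([cv2.resize(s['img'][40:200,160:320],None,fx=2.5,fy=2.6,interpolation=2),cv2.resize(d['img'][80:240,310:470],None,fx=2.5,fy=2.6,interpolation=2)]))
plan((tp(T,[-.115,.02,.118]),Rdown(-2.8)))
E
```

```text
now t=39.02 [ 0.4188 -0.2407  0.1322] phi -2.9 q [-40.2   5.  105.3   0.   69.7 -37.3] F [-0.8 -0.   0.3] w 0.0007
d [-0.12, 1.42, -0.27] rv [0.0, -0.1, -0.0] rows 0.2
```

View pics/z26.png

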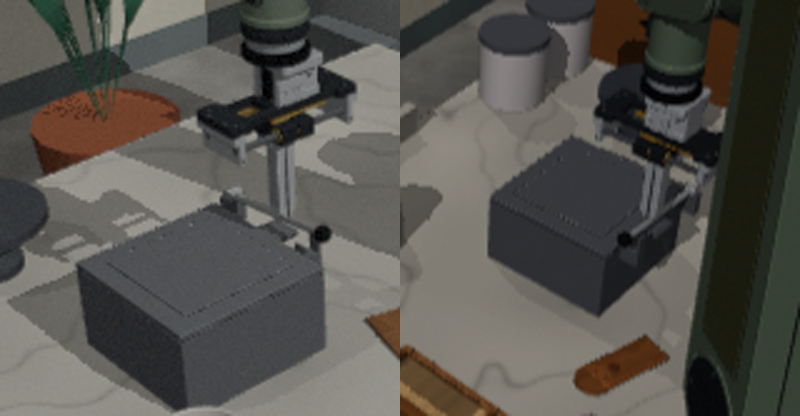

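Hook nearly down; pressing it home.

Request:
{"fn": "apply_moves", "kwargs": {
  "series": [
    [1,-0.1,0.6,-0.2,0,0,0],
    [1,-0.1,1.2,-0.2,0,0,0],
    [1,-0.1,1.6,-0.2,0,0,0],
    [1,-0.1,1.6,-0.2,0,0,0]
  ]
}}

```text
time: 39.52
eef_pos: [0.4177, -0.2413, 0.1223]
eef_rot: [[-0.052, 0.001, 0.999], [-0.999, -0.001, -0.052], [0.001, -1.0, 0.001]]
contact_force: [-10.3, 8.2, 32.7]
width: 0.0004
```

Request:
{"fn": "apply_moves", "kwargs": {
  "series": [
    [1,0,-4,0,0,0,0],
    [1,0,-10,0,0,0,0],
    [1,4,-16,0,0,0,0],
    [1,8,-20,0,0,0,0],
    [1,8,-20,0,0,0,0]
  ]
}}

```text
time: 40.15
eef_pos: [0.4136, -0.3244, 0.3209]
eef_rot: [[-0.056, 0.006, 0.998], [-0.998, -0.007, -0.056], [0.007, -1.0, 0.006]]
contact_force: [0.4, -0.4, -0.6]
width: 0.0008
```

```bash
python3 - <<'E'
from h import *
T=fr(*CAD)
s=snap('scene','k21s.png');d=snap('side','k21d.png')
cv2.imwrite('pics/z27.png',np.hstack([cv2.resize(s['img'][100:200,190:310],None,fx=3.3,fy=4,interpolation=2),cv2.resize(d['img'][130:230,340:460],None,fx=3.3,fy=4,interpolation=2)]))
for h in (0,.08,.15):
    for c in (s,d): print(h,np.round(w2px(c,tp(T,knobpt(h))),1))
plan()
E
```

```text
0 [288.8 134.6]
0 [398.7 175.1]
0.08 [288.5 130.4]
0.08 [399.2 171.8]
0.15 [288.1 126.6]
0.15 [399.9 168.8]
now t=40.25 [ 0.4123 -0.3207  0.3162] phi -3.1 q [-47.4   1.6  86.7   0.   91.7 -44.3] F [0.1 1.1 0.3] w 0.0004
```

View pics/z27.png

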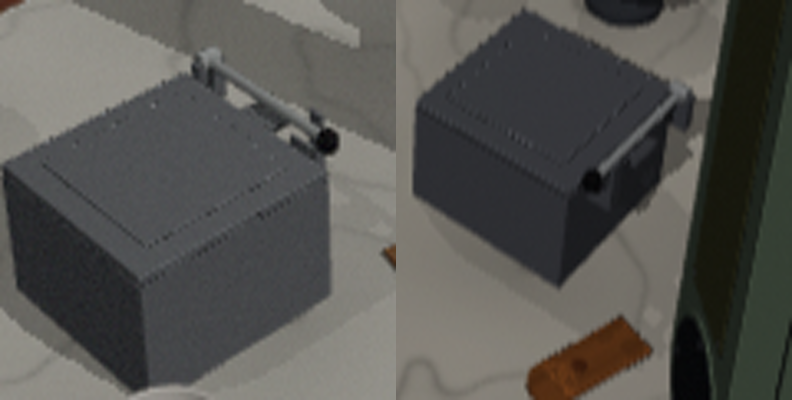

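View pics/k21s.png

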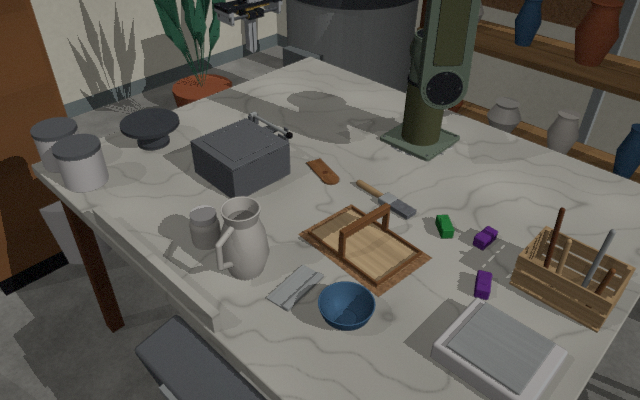

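The full view shows the caddy shut with the hook down at (272,126) and the empty tray on its mat at (365,245). No red lumps are left on the bench, and the other things are in their places.

```bash
python3 - <<'E'
from station import ctrl
s=ctrl.state(); print(s['time'],s['contact_force'],s['joint_vel'])
print(ctrl.sign_off())
E
```

```text
40.25 [0.08610292 1.10041965 0.27823686] [ 1.30146933  0.39741193  3.66014424  0.13176465 -0.00677788  0.07541346]
the job is handed in; nothing more can be done
None
```

I handed the job in at about 40 s of the 200 s; every check I made afterwards agreed, though sign-off gives no verdict.

- **Lid and lumps:** I swung the lid back to its stop and put the four stray lumps on the tray beside the one already there. I then carried the tray level to the caddy and tipped it to about 40°, so that all five lumps slid in.
- **Tray, lid and hook:** I set the empty tray down on its mat, shut the lid and pressed the hook into its catch.

**Last checks:**
- **Lumps:** all five showed inside the caddy before I shut the lid. None is left on the bench or on the tray.
- **Lid:** my fingertip stopped on it at 108 mm, the height of the shut lid's upper face.
- **Hook:** the knob's position in both camera pictures matches an angle of about 0.
- **Tray:** it lies flat and centred on the mat.
- **Other things:** all appear where they were at the start.
- **Arm:** it was clear of everything and reading about 1 N or less.

The harder pushes were about 33 N, each of them with the fingers: the lid against its stop and the hook into its catch. The tray was slightly tilted in the grip on the way back and settled flat when I let it go.

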